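Fit the plug-in modules in the microscope control unit

TASK

The microscope's control unit lies on its back on the bench with its card cage open upwards: slide every loose plug-in module fully home into a free bay and lock each one in with the quarter-turn retaining screw of its bay, turned clockwise to its stop. Screws that stand in the way must first be turned back; turn screws only with the screwdriver, never with the fingers. Finish with the screwdriver back upright in its wooden stand, and leave the glassware and the slide box where they are.

Things in the scene. Friction and masses are not known exactly. Their poses are not given: they have to be found in the camera images.
- cage: Fixed cream control unit on its back, card cage open upwards: x -102 to 85, y -137 to 137 mm from its origin (at the bench, under the middle of the opening), 92 mm high. Four bays along x, 61 mm apart across y. The bay at the -y end holds a fitted module, part of the unit; bay1 to bay3 are free. Each bay's screw stands on the near rail, 80 mm to -x of the bay's centre.
- bay1 (a point): Centre of free bay 1's mouth, level with the rails' tops (92 mm above the bench), 91.5 mm to +y of the unit's middle; axes are the unit's (x along the bay, y across). Takes a slab 103 (x) x 35 mm (y), deeper than 80 mm; 45 degree lead-ins at the mouth, 6 mm wide in x, about 11 mm in y. The two end rails carry the module's panel.
- bay2 (a point): Centre of free bay 2's mouth, level with the rails' tops (92 mm above the bench), 30.5 mm to +y of the unit's middle; axes are the unit's (x along the bay, y across). Takes a slab 103 (x) x 35 mm (y), deeper than 80 mm; 45 degree lead-ins at the mouth, 6 mm wide in x, about 11 mm in y. The two end rails carry the module's panel.
- bay3 (a point): Centre of free bay 3's mouth, level with the rails' tops (92 mm above the bench), 30.5 mm to -y of the unit's middle; axes are the unit's (x along the bay, y across). Takes a slab 103 (x) x 35 mm (y), deeper than 80 mm; 45 degree lead-ins at the mouth, 6 mm wide in x, about 11 mm in y. The two end rails carry the module's panel.
- screw1 (a joint): Captive quarter-turn screw of bay 1, vertical axis: 0 = fully open (lug along the unit's +y), 1.57 = locked (lug along the unit's +x, over the panel's end); clockwise from above locks. Stops at both ends, stiff (0.12 N m), stays where left, starts at 0.5 to 1.55. Above 0.3 its lug blocks the bay; it cannot pass a panel that is not home.
- screw2 (a joint): Captive quarter-turn screw of bay 2, vertical axis: 0 = fully open (lug along the unit's +y), 1.57 = locked (lug along the unit's +x, over the panel's end); clockwise from above locks. Stops at both ends, stiff (0.12 N m), stays where left, starts at 0.5 to 1.55. Above 0.3 its lug blocks the bay; it cannot pass a panel that is not home.
- screw3 (a joint): Captive quarter-turn screw of bay 3, vertical axis: 0 = fully open (lug along the unit's +y), 1.57 = locked (lug along the unit's +x, over the panel's end); clockwise from above locks. Stops at both ends, stiff (0.12 N m), stays where left, starts at 0.5 to 1.55. Above 0.3 its lug blocks the bay; it cannot pass a panel that is not home.
- head1: Steel head and lug of bay 1's screw, turning with it. Origin on the axis at the rail's top (92 mm above the bench); x axis along the lug and the driver slot. Head 26 mm across, top 22 mm above the origin; slot 6 mm wide right across, floor 13 mm above the origin (9 mm deep). Lug 12 mm wide, reaches 27 mm from the axis, 6 to 11 mm above the origin.
- head2: Steel head and lug of bay 2's screw, turning with it. Origin on the axis at the rail's top (92 mm above the bench); x axis along the lug and the driver slot. Head 26 mm across, top 22 mm above the origin; slot 6 mm wide right across, floor 13 mm above the origin (9 mm deep). Lug 12 mm wide, reaches 27 mm from the axis, 6 to 11 mm above the origin.
- head3: Steel head and lug of bay 3's screw, turning with it. Origin on the axis at the rail's top (92 mm above the bench); x axis along the lug and the driver slot. Head 26 mm across, top 22 mm above the origin; slot 6 mm wide right across, floor 13 mm above the origin (9 mm deep). Lug 12 mm wide, reaches 27 mm from the axis, 6 to 11 mm above the origin.
- module1: Plug-in module (all alike, any bay, either way round), 0.3 to 0.5 kg; may be absent. Starts upright in a cradle; origin at its underside's centre. Slab 100 (x) x 32 (y) x 80 mm high; panel 128 x 59 mm, 80 to 84 mm up; bow handle on it: bar along x, 64 mm long, 12 mm thick, 105 to 118 mm up, legs at x = +-27 mm, open beneath. Home: origin 80 mm below the bay's mouth point.
- module2: Plug-in module (all alike, any bay, either way round), 0.3 to 0.5 kg; may be absent. Starts upright in a cradle; origin at its underside's centre. Slab 100 (x) x 32 (y) x 80 mm high; panel 128 x 59 mm, 80 to 84 mm up; bow handle on it: bar along x, 64 mm long, 12 mm thick, 105 to 118 mm up, legs at x = +-27 mm, open beneath. Home: origin 80 mm below the bay's mouth point.
- module3: Plug-in module (all alike, any bay, either way round), 0.3 to 0.5 kg; may be absent. Starts upright in a cradle; origin at its underside's centre. Slab 100 (x) x 32 (y) x 80 mm high; panel 128 x 59 mm, 80 to 84 mm up; bow handle on it: bar along x, 64 mm long, 12 mm thick, 105 to 118 mm up, legs at x = +-27 mm, open beneath. Home: origin 80 mm below the bay's mouth point.
- cradle1: Loose pink antistatic storage cradle, 150 (x) x 96 (y) x 36 mm, flat on the bench; pocket 106 x 38 mm, 30 mm deep, floor 6 mm above the bench, holding one upright module (bar handle along the cradle's x) or empty. Origin at the centre of its underside; it may stay anywhere on the bench.
- cradle2: Loose pink antistatic storage cradle, 150 (x) x 96 (y) x 36 mm, flat on the bench; pocket 106 x 38 mm, 30 mm deep, floor 6 mm above the bench, holding one upright module (bar handle along the cradle's x) or empty. Origin at the centre of its underside; it may stay anywhere on the bench.
- cradle3: Loose pink antistatic storage cradle, 150 (x) x 96 (y) x 36 mm, flat on the bench; pocket 106 x 38 mm, 30 mm deep, floor 6 mm above the bench, holding one upright module (bar handle along the cradle's x) or empty. Origin at the centre of its underside; it may stay anywhere on the bench.
- driver: Flat-bladed screwdriver, 156 mm, 0.16 kg, standing blade down in the stand. Origin at the middle of the blade's tip; z up the shaft to the handle; x along the blade's width. Blade 18 (x) x 3 (y) x 14 mm, shaft 10 mm thick, collar 40 mm across from 72 to 78 mm, square handle 26 x 26 mm, flats facing its x and y, from 78 to 152 mm.
- stand: Wooden block 85 x 85 x 74 mm, fixed, with a 26 mm square hole right through its centre; the driver's collar rests on its top (tip then 2 mm above the bench). Origin at the centre of its underside, z up.
- beaker: Glass beaker, 72 mm across, 95 mm high, bystander; origin at the centre of its underside, z up
- jar: Amber jar with black cap, 64 mm across, 85 mm high, bystander; origin at the centre of its underside, z up
- slidebox: Closed wooden microscope-slide box 100 x 85 x 30 mm, bystander; origin at the centre of its underside, z up
Things that resemble listed ones, but are neither listed nor needed, are in the scene too. What is shaped like the module3 but orange or turquoise is not meant.

How it is judged (in metres and radians):
On the way:
1. all the loose modules are fully home in bays (((horizontal distance between module1 and bay1 below 0.006 m and z of module1 in the frame of bay1 below -0.0765 m and angle between the x axis of module1 and the x axis of bay1, either way round below 0.08 rad and angle between module1's own z axis and vertical below 0.05 rad) or (horizontal distance between module1 and bay2 below 0.006 m and z of module1 in the frame of bay2 below -0.0765 m and angle between the x axis of module1 and the x axis of bay2, either way round below 0.08 rad and angle between module1's own z axis and vertical below 0.05 rad) or (horizontal distance between module1 and bay3 below 0.006 m and z of module1 in the frame of bay3 below -0.0765 m and angle between the x axis of module1 and the x axis of bay3, either way round below 0.08 rad and angle between module1's own z axis and vertical below 0.05 rad)) and ((horizontal distance between module2 and bay1 below 0.006 m and z of module2 in the frame of bay1 below -0.0765 m and angle between the x axis of module2 and the x axis of bay1, either way round below 0.08 rad and angle between module2's own z axis and vertical below 0.05 rad) or (horizontal distance between module2 and bay2 below 0.006 m and z of module2 in the frame of bay2 below -0.0765 m and angle between the x axis of module2 and the x axis of bay2, either way round below 0.08 rad and angle between module2's own z axis and vertical below 0.05 rad) or (horizontal distance between module2 and bay3 below 0.006 m and z of module2 in the frame of bay3 below -0.0765 m and angle between the x axis of module2 and the x axis of bay3, either way round below 0.08 rad and angle between module2's own z axis and vertical below 0.05 rad)) and ((horizontal distance between module3 and bay1 below 0.006 m and z of module3 in the frame of bay1 below -0.0765 m and angle between the x axis of module3 and the x axis of bay1, either way round below 0.08 rad and angle between module3's own z axis and vertical below 0.05 rad) or (horizontal distance between module3 and bay2 below 0.006 m and z of module3 in the frame of bay2 below -0.0765 m and angle between the x axis of module3 and the x axis of bay2, either way round below 0.08 rad and angle between module3's own z axis and vertical below 0.05 rad) or (horizontal distance between module3 and bay3 below 0.006 m and z of module3 in the frame of bay3 below -0.0765 m and angle between the x axis of module3 and the x axis of bay3, either way round below 0.08 rad and angle between module3's own z axis and vertical below 0.05 rad))), for 0.2 s.
At the end, for the whole second after the job is handed in: Every module present is in a free bay (centre within 6 mm, square within 0.08 rad, upright within 0.05 rad, panel within 3.5 mm of the rails) with that bay's screw beyond 1.25 rad; the driver is in its stand, tip within 12 mm of centre and 10 mm of the bench, within 0.12 rad of upright; all at rest (((horizontal distance between module1 and bay1 below 0.006 m and z of module1 in the frame of bay1 below -0.0765 m and angle between the x axis of module1 and the x axis of bay1, either way round below 0.08 rad and angle between module1's own z axis and vertical below 0.05 rad and value of joint screw1 above 1.25 rad) or (horizontal distance between module1 and bay2 below 0.006 m and z of module1 in the frame of bay2 below -0.0765 m and angle between the x axis of module1 and the x axis of bay2, either way round below 0.08 rad and angle between module1's own z axis and vertical below 0.05 rad and value of joint screw2 above 1.25 rad) or (horizontal distance between module1 and bay3 below 0.006 m and z of module1 in the frame of bay3 below -0.0765 m and angle between the x axis of module1 and the x axis of bay3, either way round below 0.08 rad and angle between module1's own z axis and vertical below 0.05 rad and value of joint screw3 above 1.25 rad)) and ((horizontal distance between module2 and bay1 below 0.006 m and z of module2 in the frame of bay1 below -0.0765 m and angle between the x axis of module2 and the x axis of bay1, either way round below 0.08 rad and angle between module2's own z axis and vertical below 0.05 rad and value of joint screw1 above 1.25 rad) or (horizontal distance between module2 and bay2 below 0.006 m and z of module2 in the frame of bay2 below -0.0765 m and angle between the x axis of module2 and the x axis of bay2, either way round below 0.08 rad and angle between module2's own z axis and vertical below 0.05 rad and value of joint screw2 above 1.25 rad) or (horizontal distance between module2 and bay3 below 0.006 m and z of module2 in the frame of bay3 below -0.0765 m and angle between the x axis of module2 and the x axis of bay3, either way round below 0.08 rad and angle between module2's own z axis and vertical below 0.05 rad and value of joint screw3 above 1.25 rad)) and ((horizontal distance between module3 and bay1 below 0.006 m and z of module3 in the frame of bay1 below -0.0765 m and angle between the x axis of module3 and the x axis of bay1, either way round below 0.08 rad and angle between module3's own z axis and vertical below 0.05 rad and value of joint screw1 above 1.25 rad) or (horizontal distance between module3 and bay2 below 0.006 m and z of module3 in the frame of bay2 below -0.0765 m and angle between the x axis of module3 and the x axis of bay2, either way round below 0.08 rad and angle between module3's own z axis and vertical below 0.05 rad and value of joint screw2 above 1.25 rad) or (horizontal distance between module3 and bay3 below 0.006 m and z of module3 in the frame of bay3 below -0.0765 m and angle between the x axis of module3 and the x axis of bay3, either way round below 0.08 rad and angle between module3's own z axis and vertical below 0.05 rad and value of joint screw3 above 1.25 rad)) and horizontal distance between driver and stand below 0.012 m and height (world z) of driver below 0.01 m and angle between driver's own z axis and vertical below 0.12 rad and linear speed of each of driver, module1, module2, module3 below 0.02 m/s); the robot touches nothing.
It fails at once if a screw is touched by the fingers (more than 2 N) (contact force between the fingers and head1 above 2 N or contact force between the fingers and head2 above 2 N or contact force between the fingers and head3 above 2 N).
It fails at once if a bystander is moved more than 30 mm or tipped (distance of any of beaker, jar, slidebox from where it was at the start of the episode above 0.03 m or angle between any of beaker, jar, slidebox's own z axis and vertical above 0.4 rad).
Of module1, module2, module3 only 2 to 3 are there at a start; the rules pass over those that are not, and their reading is None.
At some moment in a run one of module1, module2, module3 may be knocked a few centimetres aside while the robot is not near it.
It also fails if it takes over 210 s, if anything falls off the work surface, if the arm or the gripper's body presses on something with over 40 N, if the wrist force passes 120 N, or if a joint passes its speed limit or range.

ROBOT

A 7-joint arm with a two-finger parallel gripper is mounted at the origin on the work surface. World frame = base frame: x ahead of the robot, y to its left, z up, the work surface at z = 0. Lengths are in m, angles in degrees, forces in N, time in s.
With the tool pointing down it reaches from about 0.35 to 0.9 m from the base axis. Payload 19.9 kg.
Tool frame: the origin (TCP) lies between the finger pads; the fingertips stand 19 mm ahead of it and the grasp point (between the pads) is the TCP; z points along the fingers, y is the direction in which the jaws open and shut (so a half turn about z gives the same grasp; the last joint's range is limited). The gripper opens to 85 mm and grips with 20 to 120 N. Pads are 22 mm wide; open, the fingers measure 114 mm over their backs; the gripper's body (76 mm by 85 mm) begins 54 mm behind the grasp point. The pads swing forward as they close: fully open they stand 13 mm farther back than shut.
Start: joints at [74.227, 23.915, -0.59, 92.452, 0.269, 63.638, -3.037], TCP at [0.145, -0.608, 0.25] pointing down, gripper open.
Joint ranges: [-161.28, 161.28], [-22.2, 115.67], [-73.04, 71.86], [3.21, 147.25], [-68.34, 248.33], [10.77, 114.83], [-161.83, 161.83]. Speed limits (degrees/s): [108.29, 108.29, 136.94, 136.94, 172.46, 172.46, 172.46].

INTERFACE

Orientations are given as a 3x3 rotation matrix whose columns are the frame's x, y, z axes.
In Python, from plant import ctrl, optics, order, nets gives the robot as it stands.
- The arm moves only by the tool jog_arm, never from a script. Its argument "plan" is a list of rows, each a list of 7 numbers: the shift along the world's x, y, z in mm, then the turn, a rotation vector about the world's x, y, z in rad, then the closure, from -1 (fully open) to 1 (shut). A call has 1 to 8 rows; each row shifts and turns the commanded pose from where the row before left it; what a row does not reach is not made up. A row lasts 1/10 s, in which the tool goes at most 50 mm and 8.59 degrees, less where a joint would pass 70% of its speed; a pose out of reach is approached as far as the arm can. A call is refused whole if a number of a shift passes 50 or a number of a turn 0.15, either way. A call with a gripper value outside its range is refused whole. The fingers move at their own pace and stop on an object; "squeeze" is the grip in N (left out, the last holds). Time passes only in rows, so rows that do not move let the fingers close. It gives the time, the measured TCP pose, the force and the opening at its end, in the units of the state.
- ctrl.state(): the state, without advancing time (a new reading comes with each control period).
- optics.get_image(name): name is "scene" or "top"; returns the picture (384x512x3 uint8, blue, green, red); there is no depth.
- optics.camera_info(name): a dict with "camera_matrix" (3x3 intrinsics, pixels), "xyz" and "attitude" of the camera in the world. Camera axes: x right, y down, z forward; pixel columns grow to the right and rows downward; lengths in m; the calibration is good to about 2 mm. A picture is of the moment at which its call begins. camera_info takes no time and is no camera call.
- order.close_job(): hands the job in, once; it reports no verdict.
Trained networks look in the newest picture that a camera, given by its name, has taken for a name from the list of things; names that differ only in an ending like _2 or _b are one class to them, and where a whole thing is asked for, a point or a joint stands for the part that bears it (a point fixed in the world has none). Each returns a list of dicts, best first, with "confidence" (0 to 1); they miss things now and then, are a little off and sometimes report something else, mostly with a low value. They report only what shows in the picture. A call takes as long as a camera call. They do not tell look-alikes from the thing itself.
- nets.recognise(camera, target): "location" ([column, row] in pixels, amid what is visible of it).
- nets.regions_of(camera, target): "region" (384x512 bool, what is visible of it) and "location" ([column, row] in pixels, amid what is visible of it).
The state is a dict: "t": time; "joints": joint angles; "joint_vel": joint speeds; "joint_efforts": joint torques, N m; "ee_pos": TCP position; "orientation": TCP orientation; "contact_force": force on the tool from outside, world axes, zero at the start; "moment": the same for the moment, N m; "finger_gap": finger opening in m.
Only numpy, scipy, OpenCV 4.12 (cv2) and the standard library are available. Lean on these libraries where they do the work, as an engineer would, in place of code of your own. Each camera call takes 0.05 s, during which the arm holds its last target.

## Working session

There is one attempt and no reset: what is moved stays moved. The work goes in short steps, Python scripts to look and compute and a tool call to move; the robot and the scene stay as the last step left them, time stands still between calls to the robot, and variables do not carry over. Pictures are saved under pics/ and viewed, and the job is handed in when it is done.

Besides the shell and the picture viewer there is one more tool, called after "Request:" as name(argument=value, ...) on one line, values as JSON. jog_arm: Moves the arm, as the interface text tells. Its arguments: {"type":"object","properties":{"plan":{"type":"array","items":{"type":"array","items":{"type":"number"}}},"squeeze":{"type":"number"}},"required":["plan"]}

```bash
ls; mkdir -p pics; python3 - <<'E'
from plant import ctrl, optics, order, nets
import cv2, numpy as np
print(ctrl.state())
for n in ("scene","top"):
    print(n, optics.camera_info(n))
    im=optics.get_image(n); cv2.imwrite(f"pics/{n}0.png",im)
E
```

```text
pics
{'t': 0.0, 'joints': array([74.22906249, 23.94647423, -0.59341176, 92.48573235,  0.2699955 ,
       63.63803399, -3.03623044]), 'joint_vel': array([ 0.03371055, -0.12774596, -0.01589434,  0.02731035, -0.04432996,
        0.01267898, -0.06672078]), 'joint_efforts': array([ 5.00296101e-04, -8.64454722e+01,  6.79032728e-01, -4.34891546e+01,
        1.89902092e-02,  7.64843513e-03,  2.00373273e-05]), 'ee_pos': array([ 0.14471331, -0.60768055,  0.24967553]), 'orientation': array([[ 9.72787092e-01,  2.31700556e-01, -3.55367518e-04],
       [ 2.31700815e-01, -9.72786418e-01,  1.14800510e-03],
       [-7.97032752e-05, -1.19910349e-03, -9.99999278e-01]]), 'contact_force': array([ 0.44456339,  0.02790391, -0.15593268]), 'moment': array([ 0.00282983,  0.02960982, -0.00191082]), 'finger_gap': 0.08537555993679126}
scene {'camera_matrix': array([[365.31162387,   0.        , 254.66568001],
       [  0.        , 365.31162387, 191.2077991 ],
       [  0.        ,   0.        ,   1.        ]]), 'xyz': array([1.06626159, 0.37700493, 0.97388009]), 'attitude': array([[-0.58614299,  0.67376192, -0.4499792 ],
       [ 0.8101547 ,  0.48105162, -0.33502045],
       [-0.0092608 , -0.56092265, -0.82781642]])}
top {'camera_matrix': array([[445.80081045,   0.        , 253.37833379],
       [  0.        , 445.80081045, 187.15832477],
       [  0.        ,   0.        ,   1.        ]]), 'xyz': array([ 0.30653946, -0.01868045,  1.53621242]), 'attitude': array([[-0.01516456, -0.98516288,  0.17095071],
       [-0.99987642,  0.01564993,  0.0014919 ],
       [-0.00414514, -0.17090696, -0.98527845]])}
```

View pics/scene0.png

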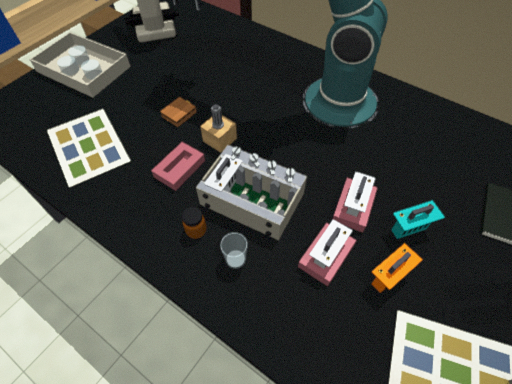

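View pics/top0.png

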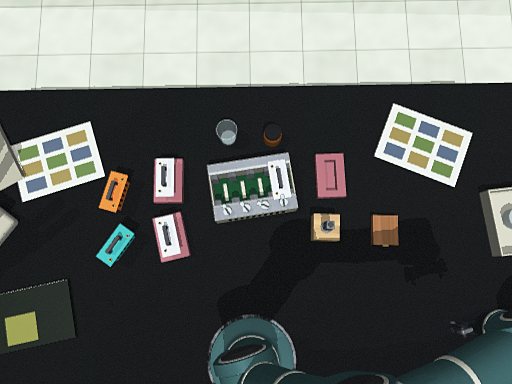

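The scene picture shows the cage at about (252,190), two white modules in pink cradles at (355,200) and (328,250), an empty cradle at (178,166), and the stand with the driver at (218,130). The orange and turquoise look-alikes are on the right. The top picture agrees: modules at (168,178) and (170,237), cage (252,187), stand (326,227).

```bash
cat > h.py <<'E'
import numpy as np, cv2
from plant import ctrl, optics, order, nets
def proj(cam,P):
    c=optics.camera_info(cam); P=np.atleast_2d(np.asarray(P,float))
    q=(P-c['xyz'])@c['attitude']; u=q@c['camera_matrix'].T
    return u[:,:2]/u[:,2:]
def back(cam,px,z):
    c=optics.camera_info(cam); px=np.atleast_2d(np.asarray(px,float))
    d=np.c_[px,np.ones(len(px))]@np.linalg.inv(c['camera_matrix']).T@c['attitude'].T
    s=(z-c['xyz'][2])/d[:,2]
    return c['xyz']+d*s[:,None]
def crop(cam,x0,y0,x1,y1,k,name,im=None):
    im=optics.get_image(cam) if im is None else im
    o=cv2.resize(im[y0:y1,x0:x1],None,fx=k,fy=k,interpolation=cv2.INTER_CUBIC)
    cv2.imwrite(f'pics/{name}.png',o); return im
E
python3 - <<'E'
from h import *
a=crop('top',200,140,310,240,7,'t_cage'); np.save('top0.npy',a)
crop('top',140,145,200,270,5,'t_mod',a)
b=crop('scene',180,90,320,240,5,'s_cage'); np.save('scene0.npy',b)
crop('top',300,200,360,250,8,'t_stand',a)
for t in ['cage','module1','cradle1','driver','stand','head1','bay1']:
    for cam in ('top','scene'):
        try: print(t,cam,[(np.round(d['location'],1).tolist(),round(d['confidence'],2)) for d in nets.recognise(cam,t)])
        except Exception as e: print(t,e)
E
```

```text
cage top [([254.0, 187.0], 0.75)]
cage scene [([249.6, 191.4], 0.56)]
module1 top [([118.1, 246.1], 0.92), ([116.0, 192.1], 0.84), ([165.4, 238.4], 0.65), ([164.5, 177.7], 0.6)]
module1 scene [([329.4, 242.8], 0.88), ([357.8, 192.8], 0.88), ([415.6, 220.0], 0.74), ([390.7, 269.2], 0.61)]
cradle1 top [([332.1, 178.3], 0.75), ([175.8, 187.8], 0.62), ([180.0, 241.6], 0.56)]
cradle1 scene [([348.2, 213.6], 0.93), ([325.1, 268.4], 0.72), ([175.6, 165.5], 0.7)]
driver top [([272.2, 135.8], 0.69), ([250.2, 188.9], 0.49)]
driver scene [([213.1, 115.2], 0.54)]
stand top [([323.2, 227.8], 0.93), ([252.2, 187.8], 0.52)]
stand scene [([220.2, 134.9], 0.59), ([251.3, 189.8], 0.36)]
head1 top [([250.4, 188.1], 0.34)]
head1 scene [([253.1, 160.6], 0.49)]
bay1 top [([253.8, 185.8], 0.62)]
bay1 scene [([250.6, 190.4], 0.96)]
```

View pics/t_cage.png

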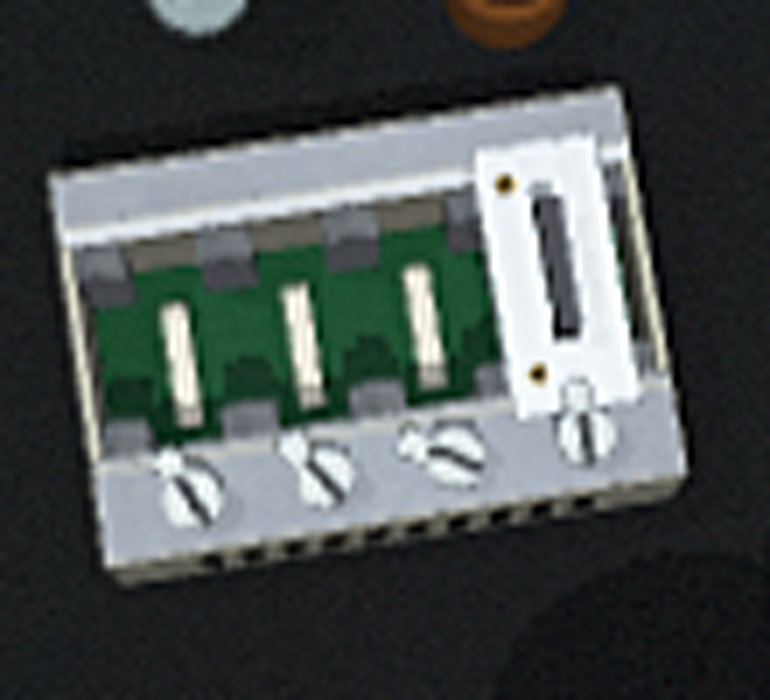

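View pics/t_mod.png

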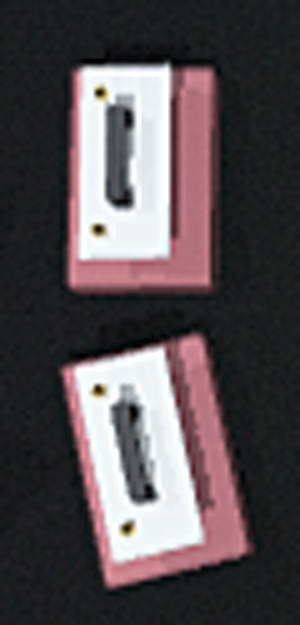

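View pics/s_cage.png

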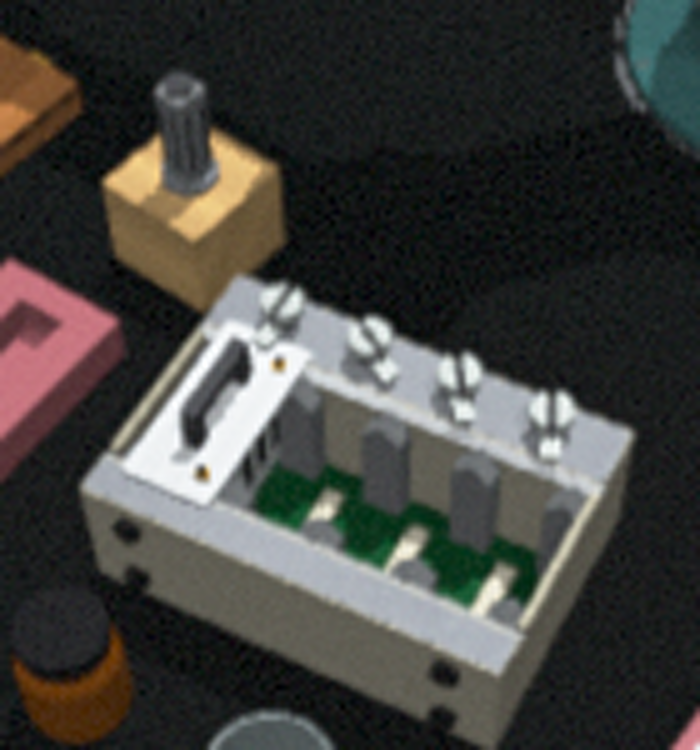

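View pics/t_stand.png

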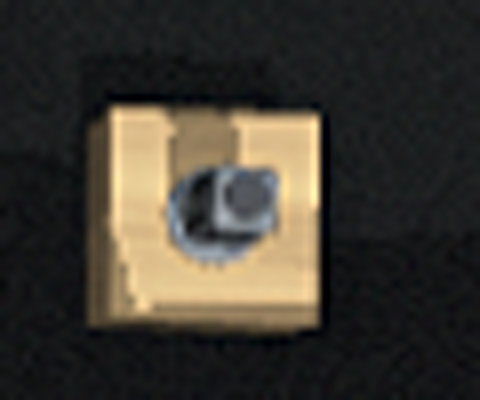

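```bash
cat > fit.py <<'E'
from h import *
from scipy.optimize import least_squares
from scipy.ndimage import map_coordinates, gaussian_filter
def rect(x0,x1,y0,y1,z,n=25):
    c=[(x0,y0),(x1,y0),(x1,y1),(x0,y1)]; out=[]
    for i in range(4):
        a=np.array(c[i]);b=np.array(c[(i+1)%4]); t=np.linspace(.06,.94,n)[:,None]
        p=a+(b-a)*t; d=(b-a)/np.linalg.norm(b-a)
        out.append(np.c_[p,np.full(n,z),np.tile(d,(n,1)),np.zeros(n)])
    return np.vstack(out)
def circ(cx,cy,r,z,n=24):
    a=np.linspace(0,2*np.pi,n,endpoint=False)
    return np.c_[cx+r*np.cos(a),cy+r*np.sin(a),np.full(n,z),-np.sin(a),np.cos(a),0*a]
def place(E,p):
    c,s=np.cos(p[2]),np.sin(p[2]); R=np.array([[c,-s,0],[s,c,0],[0,0,1]])
    return E[:,:3]@R.T+[p[0],p[1],0], E[:,3:]@R.T
def fit(E,p0,ims,rng=4,iters=12,cams=('top','scene'),sig=.6,scale=.5,maxfev=None):
    G={}
    for cam in cams:
        G[cam]=gaussian_filter(ims[cam].astype(float),(sig,sig,0))
    p=np.array(p0,float); offs=np.arange(-rng,rng+.01,.1)
    for it in range(iters):
        r_=max(1.0,rng*(.8**it)); obs=[]
        for cam in cams:
            P,D=place(E,p); u=proj(cam,P); v=proj(cam,P+D*1e-3); t=v-u; t/=np.linalg.norm(t,axis=1)[:,None]
            n=np.c_[-t[:,1],t[:,0]]
            pts=u[:,None]+n[:,None]*offs[None,:,None]
            prof=np.stack([map_coordinates(G[cam][...,k],[pts[...,1],pts[...,0]],order=1,mode='nearest') for k in range(3)],-1)
            g=np.linalg.norm(prof[:,10:]-prof[:,:-10],axis=2); o=offs[5:-5]
            g=g*np.exp(-.5*(o/r_)**2)[None]
            k=g.argmax(1); w=g.max(1)
            obs.append((cam,u+n*o[k][:,None],n,np.where(w>25,1,0)*(np.abs(o[k])<r_*1.5)))
        def res(q):
            R=[]
            for cam,m,n,w in obs:
                P,_=place(E,q); u=proj(cam,P); R.append(((u-m)*n).sum(1)*w)
            return np.concatenate(R)
        s=least_squares(res,p,loss='soft_l1',f_scale=scale,x_scale=[.01,.01,.05]); p=s.x
    r=res(p); n=[int(o[3].sum()) for o in obs]
    return p,float(np.median(np.abs(r[r!=0]))),n
B=.001
CAGE=np.vstack([rect(-.102,.085,-.137,.137,.092,60)]+[circ(-.080,y,.013,.114) for y in (-.0915,-.0305,.0305,.0915)]+[rect(-.064,.064,-.121,-.062,.096)])
MOD=lambda z0:rect(-.064,.064,-.0295,.0295,z0+.084)
CRA=rect(-.075,.075,-.048,.048,.036)
MC=np.vstack([MOD(.006),CRA])
STAND=rect(-.0425,.0425,-.0425,.0425,.074)
DRV=lambda z0:np.vstack([rect(-.013,.013,-.013,.013,z0+.152)])
def draw(im,cam,E,p,col=(0,0,255)):
    P,_=place(E,p); 
    for u in proj(cam,P): 
        cv2.circle(im,tuple(int(round((x+.5)*4-2+2)) for x in u),1,col,-1)
E
python3 - <<'E'
from fit import *
ims={'top':np.load('top0.npy'),'scene':np.load('scene0.npy')}
corn=np.array([(52,175),(620,88),(685,480),(108,568)])
w=back('top',(corn+.5)/7-.5+[200,140],.092); print(w.round(4))
m=w.mean(0); xd=(w[0]+w[1]-w[2]-w[3])[:2]; yaw=np.arctan2(xd[1],xd[0]); xd/=np.linalg.norm(xd)
p0=[m[0]+.0085*xd[0],m[1]+.0085*xd[1],yaw]; print(np.round(p0,4), np.linalg.norm(w[0]-w[1]),np.linalg.norm(w[1]-w[2]))
def rep(n,E,p0):
    for cams in (('top',),('scene',),('top','scene')):
        p,r,k=fit(E,p0,ims,cams=cams); print(n,cams,p.round(4),round(np.degrees(p[2]),2),round(r,2),k)
    return p
P={}
P['cage']=rep('cage',CAGE,p0)
for n,(pa,yw) in {'mA':((124,162),0.0),'mB':((135,455),.2)}.items():
    q=back('top',[(pa[0]+.5)/5-.5+140,(pa[1]+.5)/5-.5+145],.09)[0]
    P[n]=rep(n,MC,[q[0],q[1],yw])
q=back('top',[(215+.5)/8-.5+300,(205+.5)/8-.5+200],.074)[0]
P['stand']=rep('stand',STAND,[q[0],q[1],0])
P['drv']=rep('drv',DRV(.002),[P['stand'][0],P['stand'][1],0])
np.savez('poses0.npz',**P)
for cam in ims:
    im=cv2.resize(ims[cam],None,fx=4,fy=4,interpolation=cv2.INTER_CUBIC)
    for n,E in (('cage',CAGE),('mA',MC),('mB',MC),('stand',STAND),('drv',DRV(.002))): draw(im,cam,E,P[n])
    cv2.imwrite(f'pics/ov_{cam}.png',im[500:1100,560:1360] if cam=='top' else im[380:980,680:1480])
    if cam=='top': cv2.imwrite('pics/ov_top2.png',im[560:1100,520:820])
    else: cv2.imwrite('pics/ov_scene2.png',im[640:1150,1160:1560])
E
```

```text
[[ 0.6356  0.1362  0.092 ]
 [ 0.6737 -0.1341  0.092 ]
 [ 0.4854 -0.159   0.092 ]
 [ 0.4485  0.1098  0.092 ]]
[ 0.5692 -0.0106  0.136 ] 0.2730337772294736 0.18991575654866608
cage ('top',) [ 0.5699 -0.0101  0.1435] 8.22 0.2 [427]
cage ('scene',) [ 0.5724 -0.0072  0.1434] 8.21 0.1 [435]
cage ('top', 'scene') [ 0.571  -0.0087  0.1429] 8.19 0.2 [430, 436]
mA ('top',) [0.5973 0.277  0.0048] 0.27 0.2 [200]
mA ('scene',) [0.5997 0.2799 0.0011] 0.06 0.2 [174]
mA ('top', 'scene') [0.5985 0.2788 0.0041] 0.23 0.3 [200, 175]
mB ('top',) [0.4034 0.2645 0.2239] 12.83 0.2 [200]
mB ('scene',) [0.4064 0.2673 0.2267] 12.99 0.1 [167]
mB ('top', 'scene') [0.4043 0.2658 0.2267] 12.99 0.3 [200, 168]
stand ('top',) [ 0.4252 -0.254  -0.0478] -2.74 0.1 [100]
stand ('scene',) [ 0.4289 -0.2508 -0.044 ] -2.52 0.1 [83]Traceback (most recent call last):
  File "<stdin>", line 17, in <module>
  File "<stdin>", line 9, in rep
  File "fit.py", line 38, in fit
    s=least_squares(res,p,loss='soft_l1',f_scale=scale,x_scale=[.01,.01,.05]); p=s.x
    return func(*args, **kwargs)
    result = trf(vector_fun.fun, vector_f
[... 265 characters left out ...]
_scale,
        loss_function, tr_solver, tr_options, verbose, callback=callback)
    f_new = fun(x_new)
    self._update_fun()
    ~~~~~~~~~~~~~~~~^^
    self.f = self.fun_wrapped(xp_copy(self.x))
             ~~~~~~~~~~~~~~~~^^^^^^^^^^^^^^^^^
    return np.atleast_1d(self.fun(x))
                         ~~~~~~~~^^^
    return self.f(x, *self.args, **self.kwargs)
           ~~~~~~^^^^^^^^^^^^^^^^^^^^^^^^^^^^^^
  File "fit.py", line 36, in res
    P,_=place(E,q); u=proj(cam,P); R.append(((u-m)*n).sum(1)*w)
                      ~~~~^^^^^^^
  File "h.py", line 4, in proj
    c=optics.camera_info(cam); P=np.atleast_2d(np.asarray(P,float))
ValueError: time passes only in moves, steps and waits
```

```bash
cat > screw.py <<'E'
from fit import *
CP={'top':(.5699,-.0101,.1435),'scene':(.5724,-.0072,.1434)}
YB={1:.0915,2:.0305,3:-.0305}
def screw(cam,im,b,cp=None):
    g=gaussian_filter(im.astype(float).mean(2),.4)
    th=np.radians(np.arange(-10,101,1.)); sc=[];lg=[]
    for t in th:
        d=np.array([np.sin(t),np.cos(t)])  # lug dir in unit frame
        n=np.array([d[1],-d[0]])
        r=np.linspace(-.011,.011,23)[:,None]
        def val(pts,z):
            E=np.c_[pts,np.full(len(pts),z),np.zeros((len(pts),3))]
            P,_=place(E,cp or CP[cam]); u=proj(cam,P); return map_coordinates(g,[u[:,1],u[:,0]],order=1)
        c=np.array([-.080,YB[b]])
        sl=np.mean([val(c+r*d+n*w,.113).mean() for w in(-.0015,0,.0015)]); 
        rr=np.linspace(.017,.025,9)[:,None]
        lu=np.mean([val(c+rr*d+n*w,.103).mean() for w in(-.003,0,.003)])
        sc.append(sl); lg.append(lu)
    sc=np.array(sc);lg=np.array(lg)
    return th[sc.argmin()],sc.min(),np.median(sc),th[lg.argmax()],lg.max(),np.median(lg)
E
python3 - <<'E'
from screw import *
for cam in('top','scene'):
    im=np.load(cam+'0.npy')
    for b in (1,2,3):
        r=screw(cam,im,b); print(cam,b,np.round(r,2))
E
```

```text
top 1 [  1.15 103.97 146.52   1.12 228.56 175.8 ]
top 2 [  0.99 113.04 155.15   0.98 230.74 175.14]
top 3 [  0.54 112.58 154.64   0.51 227.86 180.  ]
scene 1 [  1.13 125.07 161.83   1.12 227.54 179.01]
scene 2 [  0.99 120.46 157.39   1.01 221.37 177.25]
scene 3 [  0.59 137.76 163.28   0.54 222.72 182.18]
```

View pics/ov_top.png

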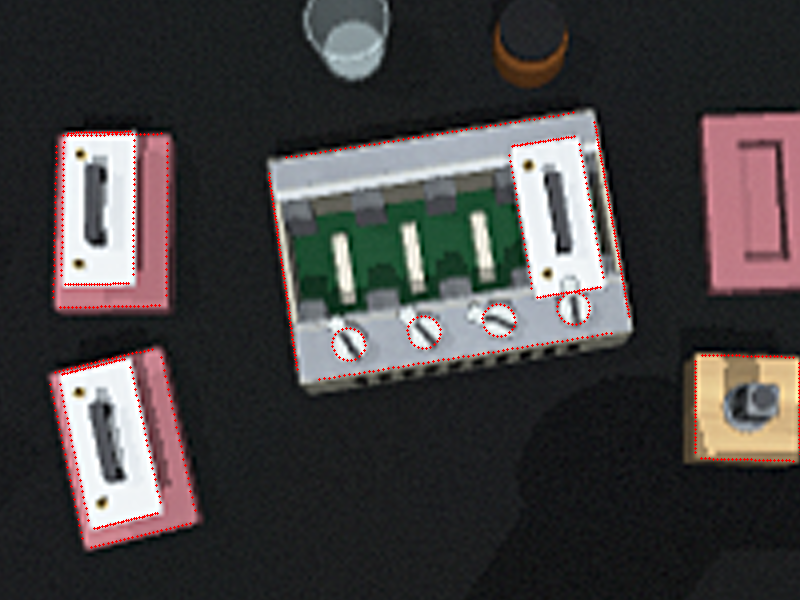

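View pics/ov_scene.png

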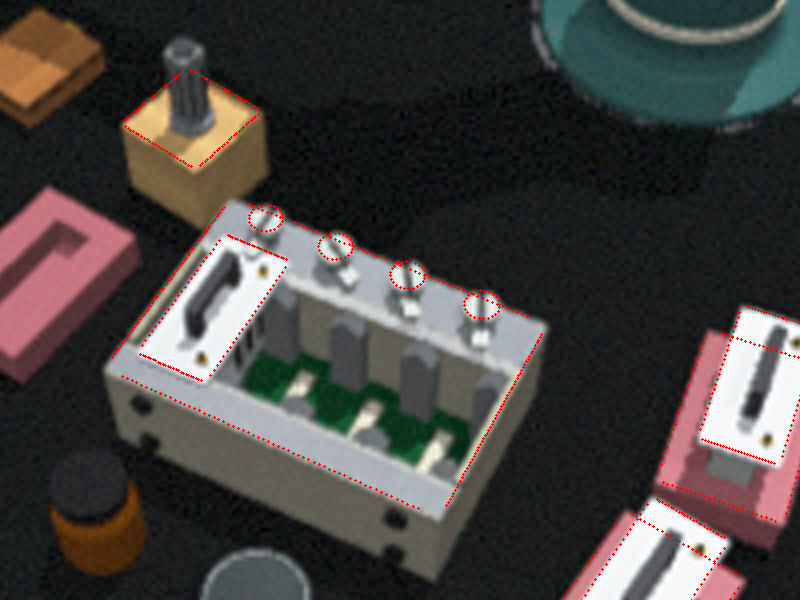

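Both overlays sit on the edges. The screws read about 1.14, 0.99 and 0.56 rad. The two cameras disagree by a constant ~3 mm, so I'll calibrate them against the gripper. Moving to above the driver.

Request:
jog_arm(plan=[[23.5,29.6,0,0,0,0.1075,-1],[23.5,29.6,0,0,0,0.1075,-1],[23.5,29.6,0,0,0,0.1075,-1],[23.5,29.6,0,0,0,0.1075,-1],[23.5,29.6,0,0,0,0.1075,-1],[23.5,29.6,0,0,0,0.1075,-1],[23.5,29.6,0,0,0,0.1075,-1],[23.5,29.6,0,0,0,0.1075,-1]])

```text
t: 1.7
ee_pos: [0.3335, -0.3699, 0.2505]
orientation: [[0.455, 0.89, 0.0], [0.89, -0.455, -0.0], [-0.0, 0.0, -1.0]]
contact_force: [0.2, -0.4, -0.5]
finger_gap: 0.0851
```

Request:
jog_arm(plan=[[23.5,29.6,0,0,0,0.1075,-1],[23.5,29.6,0,0,0,0.1075,-1],[23.5,29.6,0,0,0,0.1075,-1],[23.8,29.6,0,0,0,0.1075,-1],[0,0,0,0,0,0,-1],[0,0,0,0,0,0,-1]])

```text
t: 2.3
ee_pos: [0.4274, -0.2523, 0.2503]
orientation: [[0.046, 0.999, -0.0], [0.999, -0.046, -0.0], [-0.0, -0.0, -1.0]]
contact_force: [-0.1, 0.6, -0.7]
finger_gap: 0.0857
```

```bash
cat > st.py <<'E'
from h import *
s=ctrl.state(); R=s['orientation']
print('t',round(s['t'],2),'p',s['ee_pos'].round(4),'xyaw',round(np.degrees(np.arctan2(R[1,0],R[0,0])),2),'z',R[:,2].round(4),'F',s['contact_force'].round(1),'M',s['moment'].round(2),'gap',round(s['finger_gap'],4),'q',s['joints'].round(1))
E
python3 st.py; python3 - <<'E'
from h import *
for cam in('top','scene'):
    im=optics.get_image(cam); np.save(cam+'1.npy',im)
    o=cv2.resize(im[130:270,270:400] if cam=='top' else im[50:190,130:290],None,fx=4,fy=4,interpolation=cv2.INTER_CUBIC); cv2.imwrite(f'pics/g_{cam}1.png',o)
E
```

```text
t 2.3 p [ 0.4274 -0.2523  0.2503] xyaw 87.37 z [-0.e+00 -1.e-04 -1.e+00] F [-0.1  0.6 -0.7] M [-0.03  0.04  0.01] gap 0.0857 q [ 50.1  12.2 -26.2 109.7   6.2  59.4  18.6]
```

View pics/g_scene1.png

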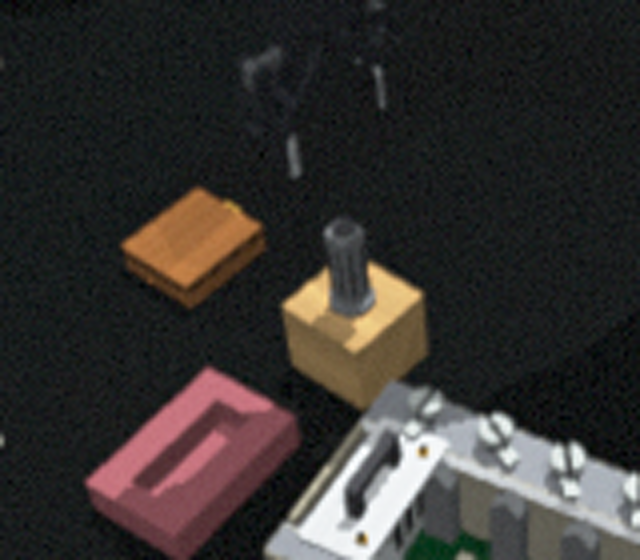

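View pics/g_top1.png

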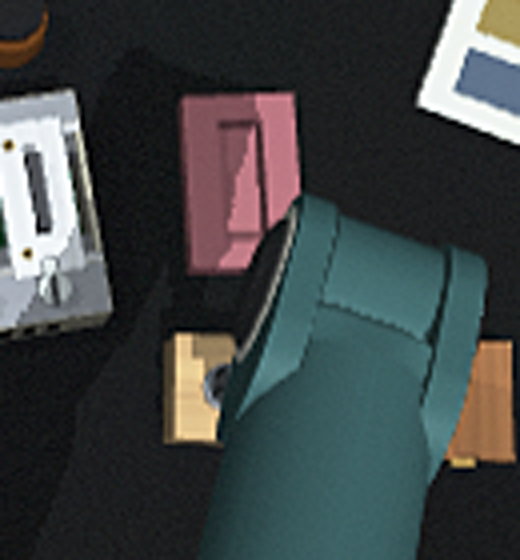

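The scene crop shows open fingers either side of the handle (about (294,160) and (380,90)), centred over the driver (345,230). Descending and gripping.

Request:
jog_arm(plan=[[0,0,-35,0,0,0,-1],[0,0,-35,0,0,0,-1],[0,0,-35,0,0,0,-1],[0,0,-33,0,0,0,-1],[0,0,0,0,0,0,-1],[0,0,0,0,0,0,1],[0,0,0,0,0,0,1],[0,0,0,0,0,0,1]], squeeze=80)

```text
t: 3.2
ee_pos: [0.4277, -0.2534, 0.1138]
orientation: [[0.048, 0.999, 0.002], [0.999, -0.048, -0.002], [-0.002, 0.002, -1.0]]
contact_force: [0.4, 1.1, -0.0]
finger_gap: 0.0442
```

Request:
jog_arm(plan=[[0,0,0,0,0,0,1],[0,0,0,0,0,0,1],[0,0,0,0,0,0,1],[0,0,0,0,0,0,1],[0,0,0,0,0,0,1]])

```text
t: 3.7
ee_pos: [0.4275, -0.2533, 0.1134]
orientation: [[0.047, 0.999, 0.001], [0.999, -0.047, -0.001], [-0.001, 0.001, -1.0]]
contact_force: [-2.2, -0.2, 12.4]
finger_gap: 0.0255
```

Request:
jog_arm(plan=[[0,0,20,0,0,0,1],[0,0,40,0,0,0,1],[0,0,40,0,0,0,1],[0,0,40,0,0,0,1],[0,0,20,0,0,0,1],[0,0,0,0,0,0,1]])

```text
t: 4.3
ee_pos: [0.428, -0.2532, 0.2753]
orientation: [[0.047, 0.999, 0.004], [0.999, -0.047, -0.003], [-0.003, 0.004, -1.0]]
contact_force: [0.3, -1.1, -2.6]
finger_gap: 0.0251
```

```bash
python3 st.py; python3 - <<'E'
from h import *
crop('scene',170,20,290,160,5,'g_scene2')
E
```

```text
t 4.3 p [ 0.428  -0.2532  0.2753] xyaw 87.3 z [ 0.0039 -0.0032 -1.    ] F [ 0.3 -1.1 -2.6] M [-0.01 -0.01  0.  ] gap 0.0251 q [ 51.   10.7 -26.8 108.    5.5  62.3  19.3]
```

View pics/g_scene2.png

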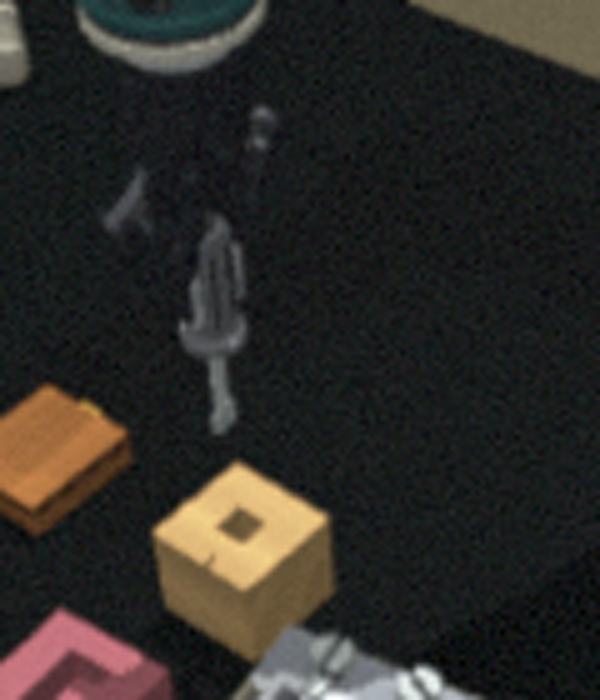

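```bash
cat > drvfit.py <<'E'
from fit import *
def box(hx,hy,z0,z1):
    V=np.array([[sx*hx,sy*hy,z] for z in(z0,z1) for sy in(-1,1) for sx in(-1,1)]); return V
def hull(cam,V,p,z):
    W,_=place(np.c_[V,V*0],p); W[:,2]+=z; return cv2.convexHull(proj(cam,W).astype(np.float32))[:,0]
def drvpolys(cam,p,z):
    a=np.linspace(0,2*np.pi,24)
    cyl=lambda r,z0,z1:np.vstack([np.c_[r*np.cos(a),r*np.sin(a),a*0+q] for q in(z0,z1)])
    return [hull(cam,V,p,z) for V in (box(.009,.0015,0,.014),cyl(.005,.014,.072),cyl(.020,.072,.078))]
E
python3 - <<'E'
from drvfit import *
im=optics.get_image('scene'); np.save('scene2.npy',im)
x0,y0,x1,y1,k=170,20,290,160,5
out=[]
for yaw in(87.3,-2.7):
    o=cv2.resize(im[y0:y1,x0:x1],None,fx=k,fy=k,interpolation=cv2.INTER_CUBIC)
    for h in drvpolys('scene',(.4295,-.2505,np.radians(yaw)),.2753-.111):
        cv2.polylines(o,[np.int32(np.round((h-[x0,y0]+.5)*k-.5))],True,(0,0,255),1)
    out.append(o[250:480,100:330])
cv2.imwrite('pics/hyp.png',cv2.resize(np.hstack(out),None,fx=1.7,fy=1.7))
E
```

```text
(no output)
```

View pics/hyp.png

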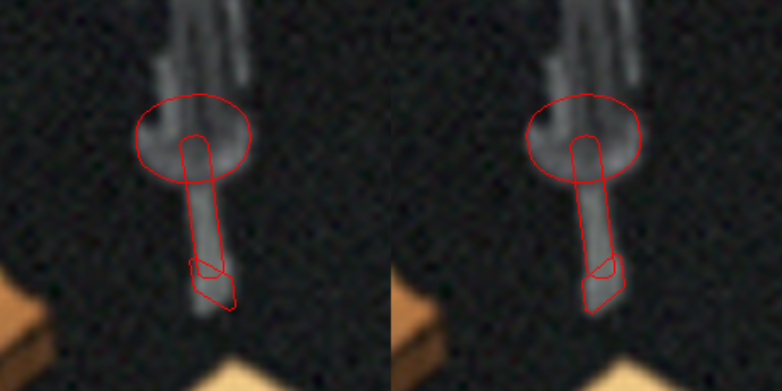

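Blade bottom edge at about (222,420) slopes the way it should for a blade along world x, so the right-hand hypothesis (blade yaw -2.7 deg) fits. Moving over screw 3.

Request:
jog_arm(plan=[[7.6,22.5,0,0,0,0.1336,1],[7.6,22.5,0,0,0,0.1336,1],[7.6,22.5,0,0,0,0.1336,1],[7.6,22.5,0,0,0,0.1336,1],[7.6,22.5,0,0,0,0.1336,1],[7.6,22.5,0,0,0,0.1336,1],[7.6,22.5,0,0,0,0.1336,1],[7.6,22.5,0,0,0,0.1336,1]])

```text
t: 5.2
ee_pos: [0.4875, -0.0717, 0.2709]
orientation: [[-0.856, 0.517, -0.002], [0.517, 0.856, 0.001], [0.002, -0.0, -1.0]]
contact_force: [1.6, -0.5, -1.4]
finger_gap: 0.025
```

Request:
jog_arm(plan=[[7.3,22.4,0,0,0,0.1336,1],[0,0,-15,0,0,0,1],[0,0,-14,0,0,0,1],[0,0,0,0,0,0,1],[0,0,0,0,0,0,1]])

```text
t: 5.7
ee_pos: [0.4948, -0.0507, 0.2427]
orientation: [[-0.915, 0.404, -0.001], [0.404, 0.915, 0.0], [0.001, -0.0, -1.0]]
contact_force: [0.3, -0.8, -0.9]
finger_gap: 0.0251
```

```bash
python3 st.py; python3 - <<'E'
from h import *
im=crop('scene',190,60,310,200,5,'g_scene3');np.save('scene3.npy',im)
E
```

```text
t 5.7 p [ 0.4948 -0.0507  0.2427] xyaw 156.15 z [-1.4e-03  4.0e-04 -1.0e+00] F [ 0.3 -0.8 -0.9] M [-0.01 -0.02 -0.02] gap 0.0251 q [ 39.4  15.5 -42.9 109.6  12.1  59.6  57.5]
```

View pics/g_scene3.png

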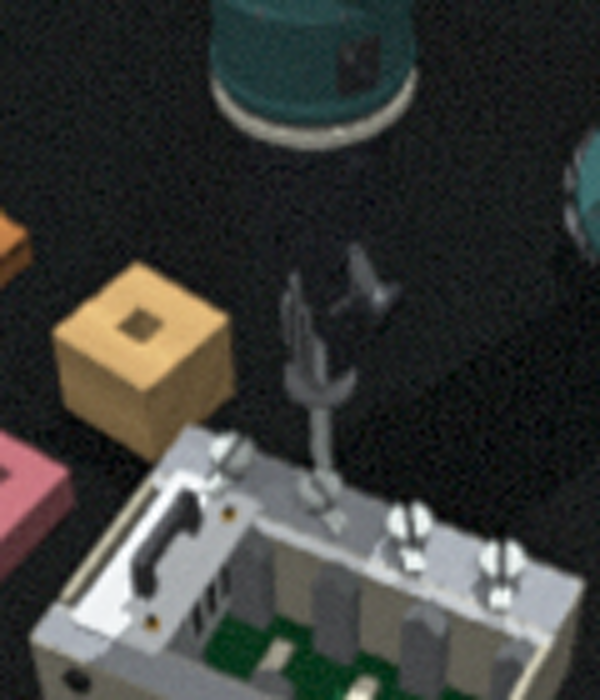

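```bash
cat >> drvfit.py <<'E'
def drvgrid(im,p0,z,cam='scene',R=.005,st=.0005,parts=(0,1,2)):
    g=gaussian_filter(im.astype(float),(.7,.7,0)); 
    def score(p):
        tot=0
        H=drvpolys(cam,p,z)
        union=np.zeros(im.shape[:2],np.uint8)
        hs=[H[i] for i in parts]
        s=0;n=0
        for i,h in enumerate(hs):
            for a,b in zip(h,np.roll(h,-1,0)):
                L=np.linalg.norm(b-a)
                if L<.3: continue
                t=np.linspace(.1,.9,max(2,int(L*3)))[:,None]; q=a+(b-a)*t; nn=np.array([-(b-a)[1],(b-a)[0]])/L
                # skip points inside other hulls
                ok=np.array([all(cv2.pointPolygonTest(o.reshape(-1,1,2),(float(x),float(y)),False)<0 for j,o in enumerate(hs) if j!=i) for x,y in q])
                if not ok.any(): continue
                q=q[ok]
                f=lambda w:np.stack([map_coordinates(g[...,k],[w[:,1],w[:,0]],order=1) for k in range(3)],-1)
                d=np.linalg.norm(f(q+nn*.7)-f(q-nn*.7),axis=1)
                s+=np.minimum(d,60).sum(); n+=len(q)
        return s/n
    best=(0,)
    for stp,r in ((.001,R),(.00025,.0015)):
        c=best[1] if len(best)>1 else p0
        for dx in np.arange(-r,r+1e-9,stp):
            for dy in np.arange(-r,r+1e-9,stp):
                p=(c[0]+dx,c[1]+dy,p0[2]); v=score(p)
                if v>best[0]: best=(v,p)
    return best
def ovl(im,p,z,name,x0,y0,x1,y1,k,cam='scene',extra=()):
    o=cv2.resize(im[y0:y1,x0:x1],None,fx=k,fy=k,interpolation=cv2.INTER_CUBIC)
    for h in list(drvpolys(cam,p,z))+list(extra):
        cv2.polylines(o,[np.int32(np.round((h-[x0,y0]+.5)*k-.5))],True,(0,0,255),1)
    cv2.imwrite(f'pics/{name}.png',o)
E
python3 - <<'E'
from drvfit import *
im=np.load('scene3.npy'); z=.2427-.1114
v,p=drvgrid(im,(.497,-.048,np.radians(66.15)),z); print(v,np.round(p,4))
v2,p2=drvgrid(np.load('scene2.npy'),(.4295,-.2505,np.radians(-2.7)),.2753-.1114); print('at stand',v2,np.round(p2,4))
# refit cage from this image
for s in('scene0','scene3'):
    print(s,fit(CAGE,[.5724,-.0072,.1434],{'scene':np.load(s+'.npy')},cams=('scene',),rng=2))
ovl(im,p,z,'ov3',225,110,285,180,10)
E
```

```text
43.248144421413 [ 0.4955 -0.0485  1.1545]
at stand 49.27672974525125 [ 0.4308 -0.2488 -0.0471]
scene0 (array([ 0.57239739, -0.00716066,  0.14336824]), 0.10016828079603413, [435])
scene3 (array([ 0.57233159, -0.00714483,  0.14339728]), 0.1011158563398891, [393])
```

View pics/ov3.png

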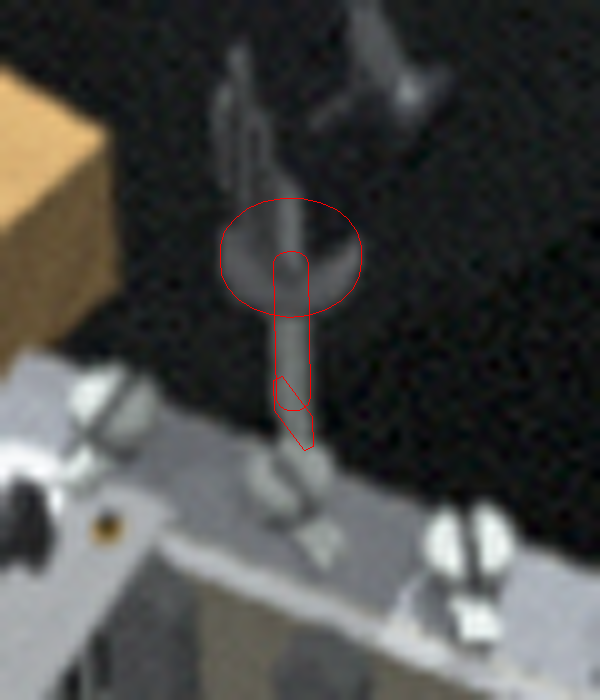

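The overlay matches collar, shaft and blade tip at about (308,448). Relative to head 3 in the same camera the driver needs +2.0 mm x, -0.3 mm y. Approaching.

Request:
jog_arm(plan=[[2.0,-0.3,-5,0,0,0,1],[0,0,-5,0,0,0,1],[0,0,-3,0,0,0,1],[0,0,0,0,0,0,1],[0,0,0,0,0,0,1]])

```text
t: 6.25
ee_pos: [0.4972, -0.0507, 0.2303]
orientation: [[-0.915, 0.404, -0.0], [0.404, 0.915, -0.0], [0.0, -0.0, -1.0]]
contact_force: [0.1, 0.9, -0.8]
finger_gap: 0.0253
```

```bash
python3 st.py; python3 - <<'E'
from drvfit import *
im=optics.get_image('scene'); np.save('scene4.npy',im)
s=ctrl.state(); z=s['ee_pos'][2]-.1114
y=np.radians(np.degrees(np.arctan2(s['orientation'][1,0],s['orientation'][0,0]))-90)
v,p=drvgrid(im,(s['ee_pos'][0]+.001,s['ee_pos'][1]+.002,y),z); print(v,np.round(p,4), 'want',.4975,-.0488)
ovl(im,p,z,'ov4',225,110,285,180,10)
E
```

```text
t 6.25 p [ 0.4972 -0.0507  0.2303] xyaw 156.2 z [-1.e-04 -0.e+00 -1.e+00] F [ 0.1  0.9 -0.8] M [0.01 0.02 0.01] gap 0.0253 q [ 38.8  16.6 -42.6 110.1  13.2  58.2  56.6]
38.89344625782508 [ 0.4992 -0.0484  1.1555] want 0.4975 -0.0488
```

View pics/ov4.png

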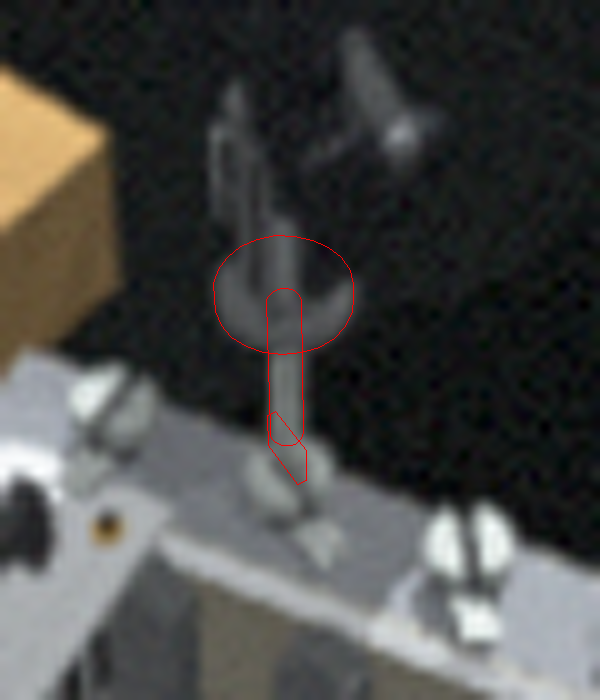

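Request:
jog_arm(plan=[[-0.8,-0.2,-3,0,0,0,1],[0,0,-3,0,0,0,1],[0,0,-3,0,0,0,1],[0,0,0,0,0,0,1]])

```text
t: 6.7
ee_pos: [0.4962, -0.0509, 0.2208]
orientation: [[-0.915, 0.404, -0.001], [0.404, 0.915, 0.0], [0.001, -0.0, -1.0]]
contact_force: [-1.2, -0.0, -1.4]
finger_gap: 0.0253
```

Request:
jog_arm(plan=[[0,0,-2,0,0,0,1],[0,0,-2,0,0,0,1],[0,0,0,0,0,0,1]])

```text
t: 7.0
ee_pos: [0.4963, -0.0509, 0.217]
orientation: [[-0.915, 0.404, -0.0], [0.404, 0.915, -0.0], [0.0, -0.0, -1.0]]
contact_force: [0.5, -0.3, -1.5]
finger_gap: 0.0251
```

Request:
jog_arm(plan=[[0,0,0,0,0,0.1,1],[0,0,0,0,0,0.1,1],[0,0,0,0,0,0.1,1]])

```text
t: 7.3
ee_pos: [0.4966, -0.0508, 0.2174]
orientation: [[-0.994, 0.111, 0.001], [0.111, 0.994, -0.0], [-0.001, 0.0, -1.0]]
contact_force: [1.3, -0.3, -2.8]
finger_gap: 0.0252
```

```bash
python3 st.py
```

```text
t 7.3 p [ 0.4966 -0.0508  0.2174] xyaw 173.62 z [ 5.e-04 -1.e-04 -1.e+00] F [ 1.3 -0.3 -2.8] M [ 0.13 -0.37 -0.13] gap 0.0252 q [ 41.   18.3 -45.6 110.9  15.5  57.   72. ]
```

The -0.13 N m moment is the screw's stiffness, so it's turning.

Request:
jog_arm(plan=[[0,0,0,0,0,0.1,1],[0,0,0,0,0,0.1,1],[0,0,0,0,0,0.08,1],[0,0,0,0,0,0,1]])

```text
t: 7.7
ee_pos: [0.4966, -0.0509, 0.2173]
orientation: [[-0.986, -0.165, 0.0], [-0.165, 0.986, 0.0], [-0.0, 0.0, -1.0]]
contact_force: [0.7, 1.8, -1.5]
finger_gap: 0.0255
```

```bash
python3 st.py
```

```text
t 7.7 p [ 0.4966 -0.0509  0.2173] xyaw -170.5 z [ 4.e-04  3.e-04 -1.e+00] F [ 0.7  1.8 -1.5] M [ 0.25 -0.3  -0.07] gap 0.0255 q [ 43.5  19.2 -48.8 110.8  17.   57.4  86.5]
```

Request:
jog_arm(plan=[[0,0,0,0,0,0.08,1],[0,0,0,0,0,0.06,1],[0,0,0,0,0,0,1]])

```text
t: 8.0
ee_pos: [0.4965, -0.0508, 0.2173]
orientation: [[-0.954, -0.299, 0.0], [-0.299, 0.954, 0.0], [-0.0, 0.0, -1.0]]
contact_force: [0.6, 1.4, -1.3]
finger_gap: 0.0254
```

```bash
python3 st.py
```

```text
t 8.0 p [ 0.4965 -0.0508  0.2173] xyaw -162.62 z [ 4.e-04  2.e-04 -1.e+00] F [ 0.6  1.4 -1.3] M [ 0.29 -0.35 -0.12] gap 0.0254 q [ 44.8  19.7 -50.4 110.8  17.9  57.6  93.7]
```

Request:
jog_arm(plan=[[0,0,0,0,0,-0.08,1],[0,0,3,0,0,0,1],[0,0,15,0,0,0,1],[0,0,20,0,0,0,1],[0,0,10,0,0,0,1]])

```text
t: 8.5
ee_pos: [0.4969, -0.0507, 0.2675]
orientation: [[-0.975, -0.223, 0.002], [-0.223, 0.975, -0.001], [-0.002, -0.001, -1.0]]
contact_force: [0.9, -0.4, -1.4]
finger_gap: 0.0253
```

```bash
python3 st.py; python3 - <<'E'
from screw import *
im=optics.get_image('scene'); np.save('scene5.npy',im)
for b in(1,2,3): print(b,np.round(screw('scene',im,b),2))
crop('scene',190,60,310,200,5,'g_scene5',im)
E
```

```text
t 8.5 p [ 0.4969 -0.0507  0.2675] xyaw -167.09 z [ 2.e-03 -6.e-04 -1.e+00] F [ 0.9 -0.4 -1.4] M [0.03 0.02 0.  ] gap 0.0253 q [ 46.3  15.6 -51.1 107.6  13.6  63.   92.9]
1 [  1.13 124.93 161.59   1.12 227.41 179.55]
2 [  0.99 120.45 157.23   1.01 221.88 178.17]
3 [2.1000e-01 1.2394e+02 1.3070e+02 1.0000e-01 1.4702e+02 1.1512e+02]
```

View pics/g_scene5.png

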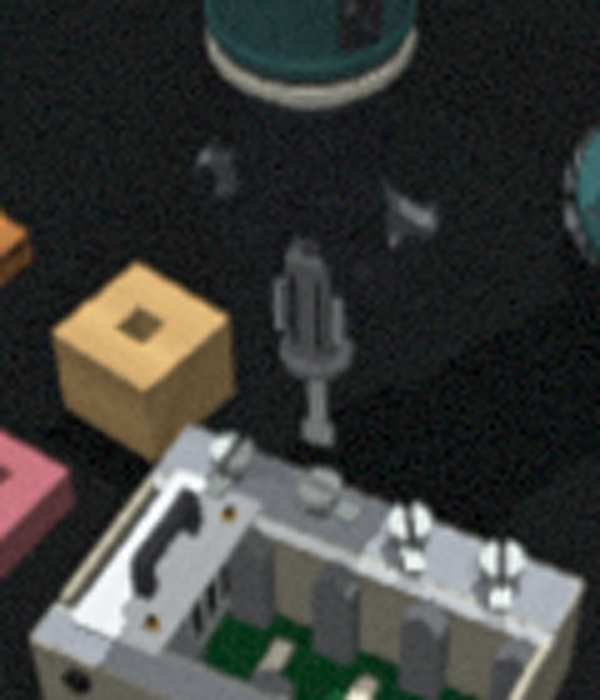

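Screw 3's lug now points along the unit's +y (lug reading about 0.1 rad), so bay 3 is open. Going to screw 1.

Request:
jog_arm(plan=[[-2.0,13.3,0,0,0,-0.1352,1],[-2.0,13.3,0,0,0,-0.1352,1],[-2.0,13.3,0,0,0,-0.1352,1],[-2.0,13.3,0,0,0,-0.1352,1],[-2.1,13.4,0,0,0,-0.1352,1],[-2.1,13.4,0,0,0,-0.1352,1],[-2.1,13.4,0,0,0,-0.1352,1],[-2.1,13.3,0,0,0,-0.1352,1]])

```text
t: 9.35
ee_pos: [0.4797, 0.0563, 0.2652]
orientation: [[-0.651, 0.759, -0.0], [0.759, 0.651, -0.0], [-0.0, -0.0, -1.0]]
contact_force: [-0.5, 0.6, -1.8]
finger_gap: 0.0252
```

Request:
jog_arm(plan=[[-2.1,13.3,-10,0,0,-0.1352,1],[0,0,-15,0,0,0,1],[0,0,-12,0,0,0,1],[0,0,0,0,0,0,1],[0,0,0,0,0,0,1]])

```text
t: 9.85
ee_pos: [0.4779, 0.0689, 0.2284]
orientation: [[-0.547, 0.837, -0.0], [0.837, 0.547, 0.0], [0.0, -0.0, -1.0]]
contact_force: [-0.1, 0.5, -2.3]
finger_gap: 0.0254
```

```bash
python3 st.py; cat > servo.py <<'E'
from screw import *
from drvfit import *
import sys
def go(b,tag,off=.1114):
    im=optics.get_image('scene'); np.save(f'scene_{tag}.npy',im)
    s=ctrl.state(); z=s['ee_pos'][2]-off
    y=np.arctan2(s['orientation'][1,0],s['orientation'][0,0])-np.pi/2
    w,_=place(np.array([[-.080,YB[b],.114,0,0,0]]),CP['scene']); w=w[0]
    for parts in((0,1,2),(1,2),(0,1)):
        v,p=drvgrid(im,(s['ee_pos'][0]+.001,s['ee_pos'][1]+.002,y),z,parts=parts); print(parts,round(v,1),'move by mm',np.round((w[:2]-p[:2])*1000,1),'drv-tcp',np.round((np.array(p[:2])-s['ee_pos'][:2])*1000,1))
        if parts==(0,1,2): pp=p
    u=proj('scene',w[None])[0].astype(int); x0,y0=u[0]-30,u[1]-45
    ovl(im,pp,z,'ov_'+tag,x0,y0,x0+60,y0+60,10)
go(int(sys.argv[1]),sys.argv[2])
E
python3 servo.py 1 a1
```

```text
t 9.85 p [0.4779 0.0689 0.2284] xyaw 123.16 z [-5.e-04  1.e-04 -1.e+00] F [-0.1  0.5 -2.3] M [ 0.03 -0.01 -0.04] gap 0.0254 q [ 25.8  14.8 -43.  112.4  12.   57.3  10.4]
(0, 1, 2) 47.9 move by mm [-0.7  1.3] drv-tcp [2.8 1.8]
(1, 2) 48.0 move by mm [0.3 0.8] drv-tcp [1.8 2.3]
(0, 1) 44.6 move by mm [-5.5 -1.2] drv-tcp [7.5 4.3]
```

View pics/ov_a1.png

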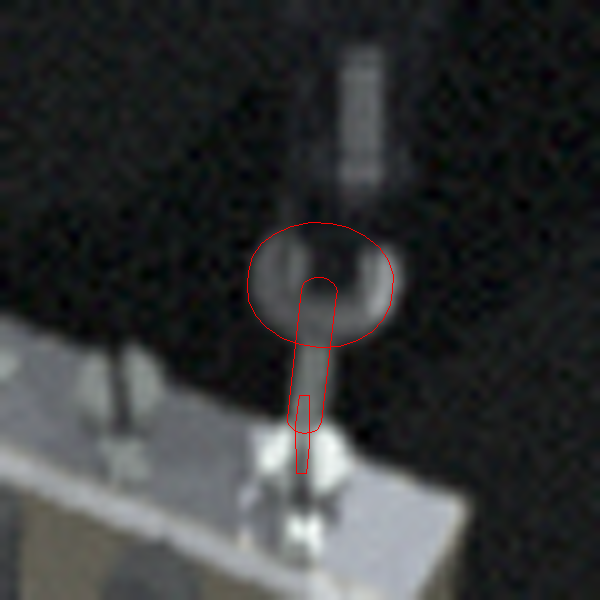

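Blade (tip about (304,473)) is in line with screw 1's dark slot at (303,490). Descending.

Request:
jog_arm(plan=[[0,0,-3,0,0,0,1],[0,0,-3,0,0,0,1],[0,0,-3,0,0,0,1],[0,0,0,0,0,0,1]])

```text
t: 10.3
ee_pos: [0.4777, 0.069, 0.2189]
orientation: [[-0.547, 0.837, -0.001], [0.837, 0.547, -0.0], [0.0, -0.001, -1.0]]
contact_force: [0.2, 0.5, -1.1]
finger_gap: 0.0257
```

Request:
jog_arm(plan=[[0,0,-1.5,0,0,0.1,1],[0,0,0,0,0,0.1,1],[0,0,0,0,0,0.1,1],[0,0,0,0,0,0.1,1]])

```text
t: 10.7
ee_pos: [0.478, 0.0689, 0.2177]
orientation: [[-0.832, 0.555, 0.0], [0.555, 0.832, -0.0], [-0.0, -0.0, -1.0]]
contact_force: [2.0, 0.0, -5.9]
finger_gap: 0.0254
```

```bash
python3 st.py
```

```text
t 10.7 p [0.478  0.0689 0.2177] xyaw 146.3 z [ 2.e-04 -2.e-04 -1.e+00] F [ 2.   0.  -5.9] M [-0.23 -0.56 -0.18] gap 0.0254 q [ 28.8  16.6 -47.  112.9  14.6  56.4  31.2]
```

Request:
jog_arm(plan=[[0,0,0,0,0,0.1,1],[0,0,0,0,0,0.1,1],[0,0,0,0,0,0.1,1],[0,0,0,0,0,0.1,1]])

```text
t: 11.1
ee_pos: [0.4783, 0.0688, 0.2178]
orientation: [[-0.982, 0.187, 0.001], [0.187, 0.982, -0.0], [-0.001, -0.0, -1.0]]
contact_force: [3.9, -0.4, -6.6]
finger_gap: 0.0255
```

Request:
jog_arm(plan=[[0,0,0,0,0,0.1,1],[0,0,0,0,0,0.1,1],[0,0,0,0,0,0.1,1],[0,0,0,0,0,0.1,1],[0,0,0,0,0,0.1,1],[0,0,0,0,0,0,1]])

```text
t: 11.7
ee_pos: [0.4783, 0.0687, 0.2178]
orientation: [[-0.953, -0.304, 0.001], [-0.304, 0.953, -0.0], [-0.001, -0.0, -1.0]]
contact_force: [4.7, -2.1, -4.4]
finger_gap: 0.0252
```

```bash
python3 st.py
```

```text
t 11.7 p [0.4783 0.0687 0.2178] xyaw -162.29 z [ 8.e-04 -0.e+00 -1.e+00] F [ 4.7 -2.1 -4.4] M [-0.71 -1.33 -0.1 ] gap 0.0252 q [ 36.9  19.8 -57.4 112.7  19.8  57.8  78. ]
```

Request:
jog_arm(plan=[[0,0,0,0,0,-0.09,1],[0,0,3,0,0,0,1],[0,0,15,0,0,0,1],[0,0,20,0,0,0,1],[0,0,20,0,0,0,1]])

```text
t: 12.2
ee_pos: [0.4776, 0.0696, 0.2774]
orientation: [[-0.976, -0.218, -0.0], [-0.218, 0.976, 0.0], [0.0, 0.0, -1.0]]
contact_force: [0.7, -0.5, -1.3]
finger_gap: 0.0256
```

```bash
python3 st.py; python3 - <<'E'
from screw import *
im=optics.get_image('scene'); np.save('scene6.npy',im)
for b in(1,2,3): print(b,np.round(screw('scene',im,b),2))
crop('scene',190,60,310,200,5,'g_scene6',im)
E
```

```text
t 12.2 p [0.4776 0.0696 0.2774] xyaw -167.41 z [-4.e-04  1.e-04 -1.e+00] F [ 0.7 -0.5 -1.3] M [ 0.01 -0.01  0.01] gap 0.0256 q [ 39.6  14.6 -58.9 108.9  13.9  64.2  77.9]
1 [9.0000e-02 1.6092e+02 1.9171e+02 9.0000e-02 2.2549e+02 1.1688e+02]
2 [  1.08  80.79 103.07   1.01 146.57 116.94]
3 [2.8000e-01 1.2481e+02 1.2887e+02 1.0000e-01 1.4602e+02 1.1607e+02]
```

View pics/g_scene6.png

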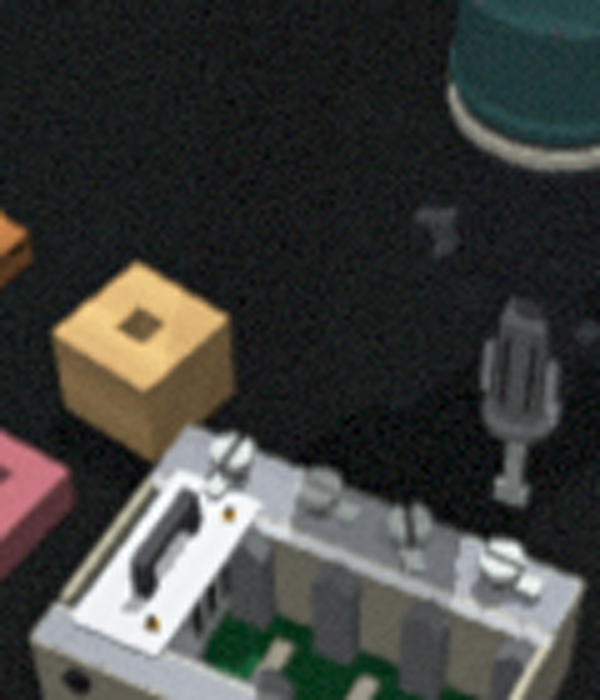

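Both lugs (bay 1 at (525,580), bay 3 at (340,505)) point along +y, so both bays are open. Returning the driver to its stand.

Request:
jog_arm(plan=[[-3.6,-23.1,0,0,0,-0.1313,1],[-3.6,-23.1,0,0,0,-0.1313,1],[-3.6,-23.1,0,0,0,-0.1313,1],[-3.6,-23.1,0,0,0,-0.1313,1],[-3.6,-23.1,0,0,0,-0.1313,1],[-3.6,-23.1,0,0,0,-0.1313,1],[-3.6,-23.1,0,0,0,-0.1313,1],[-3.6,-23.1,0,0,0,-0.1313,1]])

```text
t: 13.05
ee_pos: [0.4488, -0.1162, 0.2766]
orientation: [[-0.67, 0.742, 0.0], [0.742, 0.67, -0.0], [-0.0, 0.0, -1.0]]
contact_force: [1.1, 0.1, -1.1]
finger_gap: 0.0253
```

Request:
jog_arm(plan=[[-3.6,-23.0,0,0,0,-0.1313,1],[-3.6,-23.0,0,0,0,-0.1313,1],[-3.5,-23.0,0,0,0,-0.1313,1],[-3.5,-23.0,0,0,0,-0.1313,1],[-3.5,-23.0,0,0,0,-0.1313,1],[-3.4,-23.0,0,0,0,-0.1313,1],[0,0,-40,0,0,0,1],[0,0,0,0,0,0,1]])

```text
t: 13.85
ee_pos: [0.4262, -0.2529, 0.2332]
orientation: [[0.049, 0.999, -0.004], [0.999, -0.049, 0.004], [0.003, -0.004, -1.0]]
contact_force: [-1.1, 1.2, -1.1]
finger_gap: 0.0249
```

```bash
python3 st.py; python3 - <<'E'
from h import *
crop('scene',190,60,270,150,7,'g_scene7')
E
```

```text
t 13.85 p [ 0.4262 -0.2529  0.2332] xyaw 87.19 z [-0.0043  0.0036 -1.    ] F [-1.1  1.2 -1.1] M [0.03 0.06 0.01] gap 0.0249 q [ 55.7  14.4 -32.8 110.5   9.   58.   16.1]
```

View pics/g_scene7.png

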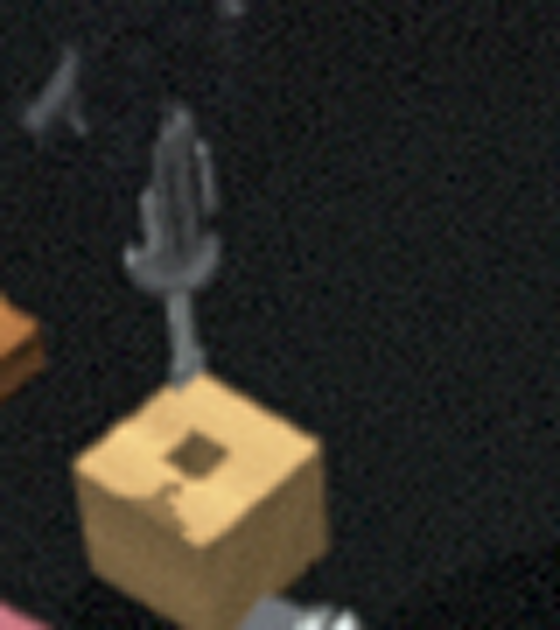

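The driver is directly above the stand's hole (hole at (197,455), blade tip at (185,380), about 50 mm up). Lowering.

Request:
jog_arm(plan=[[1.0,-0.3,-30,0,0,0,1],[0,0,-30,0,0,0,1],[0,0,-30,0,0,0,1],[0,0,-20,0,0,0,1],[0,0,-6,0,0,0,1],[0,0,0,0,0,0,1]])

```text
t: 14.5
ee_pos: [0.4296, -0.2538, 0.1208]
orientation: [[0.048, 0.999, 0.0], [0.999, -0.048, 0.0], [0.0, 0.0, -1.0]]
contact_force: [0.3, -0.1, -1.0]
finger_gap: 0.025
```

Request:
jog_arm(plan=[[-1.5,0,-3,0,0,0,1],[0,0,-3,0,0,0,1],[0,0,0,0,0,0,1]])

```text
t: 14.8
ee_pos: [0.4276, -0.2542, 0.1142]
orientation: [[0.05, 0.999, 0.0], [0.999, -0.05, -0.001], [-0.001, 0.0, -1.0]]
contact_force: [-0.0, -0.2, -1.0]
finger_gap: 0.0252
```

Release and rise.

Request:
jog_arm(plan=[[0,0,0,0,0,0,-1],[0,0,0,0,0,0,-1],[0,0,0,0,0,0,-1],[0,0,0,0,0,0,-1],[0,0,0,0,0,0,-1],[0,0,30,0,0,0,-1],[0,0,40,0,0,0,-1],[0,0,40,0,0,0,-1]])

```text
t: 15.6
ee_pos: [0.4272, -0.2536, 0.2249]
orientation: [[0.049, 0.999, -0.001], [0.999, -0.049, 0.001], [0.001, -0.001, -1.0]]
contact_force: [-0.4, -0.9, -1.0]
finger_gap: 0.0854
```

```bash
python3 st.py; cat > look.py <<'E'
from screw import *
import sys
tag=sys.argv[1]
ims={c:optics.get_image(c) for c in('top','scene')}
for c in ims: np.save(f'{c}_{tag}.npy',ims[c]); cv2.imwrite(f'pics/{c}_{tag}.png',ims[c])
E
python3 look.py m1
```

```text
t 15.6 p [ 0.4272 -0.2536  0.2249] xyaw 87.18 z [-7.e-04  9.e-04 -1.e+00] F [-0.4 -0.9 -1. ] M [-0.05  0.03  0.02] gap 0.0854 q [ 55.9  15.  -33.1 111.    9.7  56.8  15.5]
```

View pics/scene_m1.png

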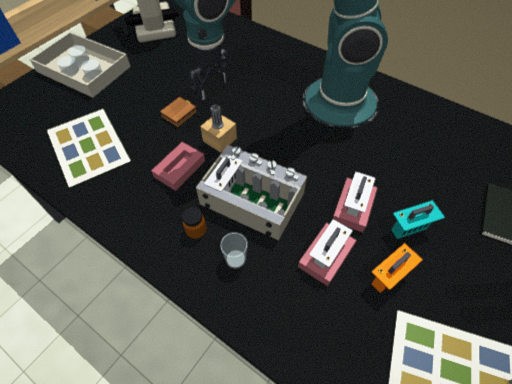

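```bash
python3 - <<'E'
from fit import *
ims={c:np.load(f'{c}_m1.npy') for c in('top','scene')}
for n,E,p in(('mA',MC,[.5985,.2788,.004]),('mB',MC,[.4045,.266,.2267]),('mA_mod',MOD(.006),[.5985,.2788,.004]),('mB_mod',MOD(.006),[.4045,.266,.2267]),('cage',CAGE,[.571,-.0087,.143])):
    for c in ims:
        print(n,c,[np.round(v,4) for v in fit(E,p,ims,cams=(c,))])
E
```

```text
mA top [array([0.5973, 0.2771, 0.0052]), np.float64(0.1993), array([200])]
mA scene [array([0.5997, 0.28  , 0.002 ]), np.float64(0.1989), array([175])]
mB top [array([0.4034, 0.2645, 0.2242]), np.float64(0.1991), array([200])]
mB scene [array([0.4064, 0.2674, 0.2274]), np.float64(0.1955), array([167])]
mA_mod top [array([0.5969, 0.2771, 0.02  ]), np.float64(0.2005), array([100])]
mA_mod scene [array([0.5999, 0.2798, 0.0038]), np.float64(0.1499), array([100])]
mB_mod top [array([0.4041, 0.2648, 0.223 ]), np.float64(0.1996), array([100])]
mB_mod scene [array([0.4064, 0.2674, 0.2282]), np.float64(0.1988), array([100])]
cage top [array([ 0.57  , -0.0101,  0.1438]), np.float64(0.1992), array([428])]
cage scene [array([ 0.5725, -0.007 ,  0.1431]), np.float64(0.1009), array([429])]
```

Driver stands in the block at (217,125) and nothing has been disturbed. Going to module A (yaw ≈ 0.3°, gripping with tool x at 180°).

Request:
jog_arm(plan=[[12.2,38,5,0,0,0.116,-1],[12.2,38,5,0,0,0.116,-1],[12.2,38,5,0,0,0.116,-1],[12.2,38,0,0,0,0.116,-1],[12.2,38,0,0,0,0.116,-1],[12.2,38,0,0,0,0.116,-1],[12.2,38,0,0,0,0.116,-1],[12.2,38,0,0,0,0.116,-1]])

```text
t: 16.5
ee_pos: [0.5253, 0.0515, 0.2387]
orientation: [[-0.773, 0.635, 0.0], [0.635, 0.773, -0.0], [-0.0, -0.0, -1.0]]
contact_force: [0.4, 0.0, -0.0]
finger_gap: 0.0855
```

Request:
jog_arm(plan=[[12.2,38,0,0,0,0.116,-1],[12.2,38,0,0,0,0.116,-1],[12.3,38,0,0,0,0.116,-1],[12.3,38,0,0,0,0.116,-1],[12.3,38,0,0,0,0.116,-1],[12.3,38,0,0,0,0.116,-1],[0,0,0,0,0,0,-1]])

```text
t: 17.2
ee_pos: [0.5979, 0.2832, 0.238]
orientation: [[-1.0, -0.013, -0.002], [-0.013, 1.0, 0.003], [0.002, 0.003, -1.0]]
contact_force: [-0.2, -0.5, -0.3]
finger_gap: 0.0852
```

```bash
python3 st.py; python3 - <<'E'
from h import *
im=crop('scene',290,110,410,290,4,'g_scene8')
E
```

```text
t 17.2 p [0.5979 0.2832 0.238 ] xyaw -179.26 z [-0.0016  0.0027 -1.    ] F [-0.2 -0.5 -0.3] M [0.06 0.04 0.  ] gap 0.0852 q [  7.5  38.8 -54.6  86.1  32.3  71.9  39.5]
```

View pics/g_scene8.png

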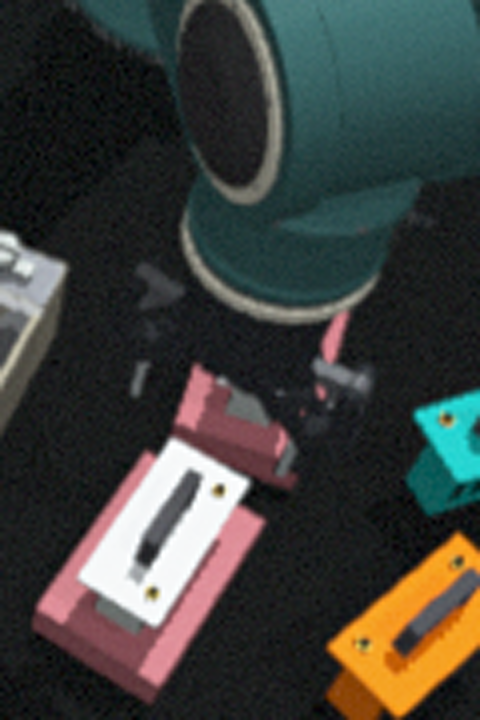

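Gripper is above module A, fingers straddling it. Small correction and partial descent.

Request:
jog_arm(plan=[[0,0,-40,0,0,0,-1],[0,0,-40,0,0,0,-1],[0,0,0,0,0,0,-1]])

```text
t: 17.55
ee_pos: [0.597, 0.2754, 0.1541]
orientation: [[-1.0, -0.002, -0.006], [-0.002, 1.0, -0.004], [0.006, -0.004, -1.0]]
contact_force: [-0.6, -0.7, -0.5]
finger_gap: 0.0855
```

Request:
jog_arm(plan=[[1.0,1.0,-20,0,0,0,-1],[0,0,-16,0,0,0,-1],[0,0,0,0,0,0,-1],[0,0,0,0,0,0,-1]])

```text
t: 17.95
ee_pos: [0.5999, 0.2791, 0.1235]
orientation: [[-1.0, -0.003, 0.0], [-0.003, 1.0, 0.0], [-0.0, 0.0, -1.0]]
contact_force: [0.3, -0.8, 0.7]
finger_gap: 0.0854
```

Request:
jog_arm(plan=[[-1.4,-0.6,-5,0,0,0,-1],[0,0,0,0,0,0,1],[0,0,0,0,0,0,1],[0,0,0,0,0,0,1],[0,0,0,0,0,0,1],[0,0,0,0,0,0,1],[0,0,0,0,0,0,1],[0,0,0,0,0,0,1]], squeeze=80)

```text
t: 18.75
ee_pos: [0.5984, 0.2785, 0.118]
orientation: [[-1.0, -0.004, 0.0], [-0.004, 1.0, -0.0], [-0.0, -0.0, -1.0]]
contact_force: [-1.5, -1.0, 5.5]
finger_gap: 0.0104
```

Request:
jog_arm(plan=[[0,0,0,0,0,0,1],[0,0,0,0,0,0,1]])

```text
t: 18.95
ee_pos: [0.5984, 0.2784, 0.1181]
orientation: [[-1.0, -0.004, 0.0], [-0.004, 1.0, -0.0], [-0.0, -0.0, -1.0]]
contact_force: [-0.4, -1.0, 4.5]
finger_gap: 0.0105
```

```bash
python3 st.py
```

```text
t 18.95 p [0.5984 0.2784 0.1181] xyaw -179.8 z [ 4.e-04 -1.e-04 -1.e+00] F [-0.4 -1.   4.5] M [-0.31  0.32  0.  ] gap 0.0105 q [  5.4  45.4 -49.8  91.7  38.4  61.3  35.1]
```

Gripped (gap 10.5 mm on the 12 mm bar). Lifting straight up.

Request:
jog_arm(plan=[[0,0,8,0,0,0,1],[0,0,15,0,0,0,1],[0,0,25,0,0,0,1],[0,0,35,0,0,0,1],[0,0,35,0,0,0,1],[0,0,22,0,0,0,1],[0,0,0,0,0,0,1]])

```text
t: 19.65
ee_pos: [0.5989, 0.2794, 0.2619]
orientation: [[-1.0, -0.004, 0.004], [-0.004, 1.0, 0.002], [-0.004, 0.002, -1.0]]
contact_force: [0.2, -0.1, -4.5]
finger_gap: 0.0102
```

```bash
python3 st.py; python3 - <<'E'
from h import *
im=crop('scene',270,80,410,280,3,'g_scene9')
E
```

```text
t 19.65 p [0.5989 0.2794 0.2619] xyaw -179.79 z [ 0.0045  0.0021 -1.    ] F [ 0.2 -0.1 -4.5] M [ 0.04  0.01 -0.02] gap 0.0102 q [  8.1  37.3 -55.2  85.   31.3  73.8  40. ]
```

View pics/g_scene9.png

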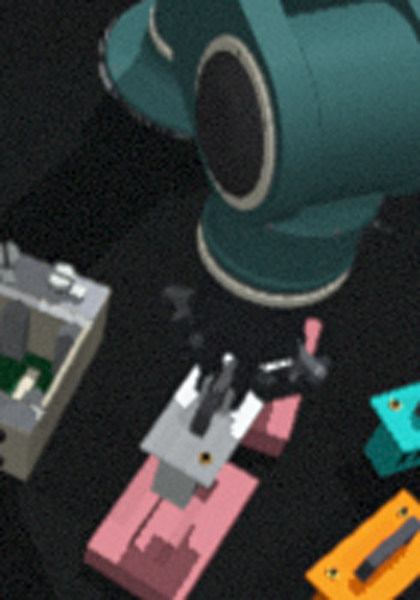

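Module A hangs level, clear of its cradle. Carrying it above bay 3.

Request:
jog_arm(plan=[[-2.6,-35,0,0,0,0.0175,1],[-2.6,-40,0,0,0,0.0175,1],[-2.9,-40,0,0,0,0.0175,1],[-2.9,-40,0,0,0,0.0175,1],[-2.9,-40,0,0,0,0.0175,1],[-2.9,-40,0,0,0,0.0175,1],[-2.9,-40,0,0,0,0.0175,1],[-2.7,-30,0,0,0,0.0175,1]])

```text
t: 20.5
ee_pos: [0.575, -0.0296, 0.2565]
orientation: [[-0.99, -0.142, -0.002], [-0.142, 0.99, -0.0], [0.002, -0.0, -1.0]]
contact_force: [0.9, -0.2, -4.0]
finger_gap: 0.0106
```

Request:
jog_arm(plan=[[-0.5,-13,0,0,0,0,1],[0,0,0,0,0,0,1],[0,0,0,0,0,0,1]])

```text
t: 20.8
ee_pos: [0.5751, -0.0389, 0.2572]
orientation: [[-0.99, -0.143, -0.001], [-0.143, 0.99, 0.001], [0.001, 0.001, -1.0]]
contact_force: [-0.1, 0.5, -4.1]
finger_gap: 0.0104
```

```bash
python3 st.py; python3 - <<'E'
from fit import *
im=crop('scene',180,40,320,240,4,'g_scene10')
s=ctrl.state(); z0=s['ee_pos'][2]-.112
p=[s['ee_pos'][0]+.0012,s['ee_pos'][1]+.0015,np.radians(8.2)]
for E,n in((MOD(z0),'panel'),(rect(-.05,.05,-.016,.016,z0),'under')):
    print(n,[np.round(v,4) for v in fit(E,p,{'scene':im},cams=('scene',),rng=3)])
c=np.array([.5724,-.0071]); y=.1434
print('bay3 scene', c+np.array([np.sin(y),-np.cos(y)])*.0305)
E
```

```text
t 20.8 p [ 0.5751 -0.0389  0.2572] xyaw -171.75 z [-8.e-04  6.e-04 -1.e+00] F [-0.1  0.5 -4.1] M [0.09 0.04 0.02] gap 0.0104 q [ 45.5  30.2 -60.5  97.7  28.   68.9  76.1]
panel [array([ 0.577 , -0.0358,  0.1258]), np.float64(0.1029), array([79])]
under [array([ 0.5784, -0.0412,  0.1244]), np.float64(0.28), array([46])]
bay3 scene [ 0.57675873 -0.03728694]
```

View pics/g_scene10.png

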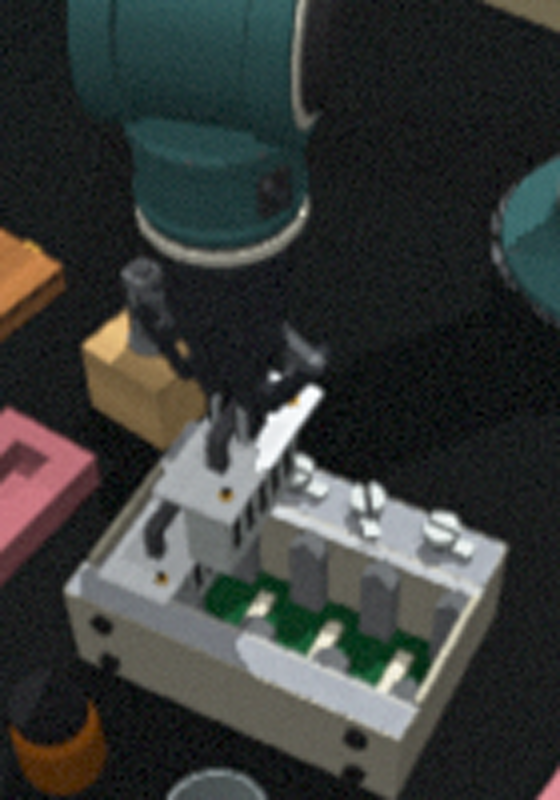

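Module A (panel at about (235,490)) is over bay 3. Lowering in stages while watching the force.

Request:
jog_arm(plan=[[0.3,-0.5,-20,0,0,0,1],[0,0,-20,0,0,0,1],[0,0,-12,0,0,0,1],[0,0,0,0,0,0,1]])

```text
t: 21.25
ee_pos: [0.5751, -0.0391, 0.2045]
orientation: [[-0.989, -0.145, -0.002], [-0.145, 0.989, 0.001], [0.002, 0.001, -1.0]]
contact_force: [-0.0, -0.4, -4.2]
finger_gap: 0.0106
```

Request:
jog_arm(plan=[[0,0,-5,0,0,0,1],[0,0,-5,0,0,0,1],[0,0,-5,0,0,0,1],[0,0,0,0,0,0,1]])

```text
t: 21.65
ee_pos: [0.5755, -0.0402, 0.1903]
orientation: [[-0.99, -0.143, -0.001], [-0.143, 0.99, -0.0], [0.001, 0.0, -1.0]]
contact_force: [-0.4, 0.1, -4.2]
finger_gap: 0.0104
```

Request:
jog_arm(plan=[[0,0.5,-8,0,0,0,1],[0,0,-10,0,0,0,1],[0,0,-10,0,0,0,1],[0,0,0,0,0,0,1]])

```text
t: 22.05
ee_pos: [0.5749, -0.0397, 0.1611]
orientation: [[-0.99, -0.143, -0.002], [-0.143, 0.99, 0.0], [0.002, 0.0, -1.0]]
contact_force: [-0.8, -1.3, -4.4]
finger_gap: 0.0107
```

Request:
jog_arm(plan=[[0,0,-10,0,0,0,1],[0,0,-10,0,0,0,1],[0,0,-8,0,0,0,1],[0,0,0,0,0,0,1]])

```text
t: 22.45
ee_pos: [0.5751, -0.0396, 0.1334]
orientation: [[-0.99, -0.143, -0.002], [-0.143, 0.99, 0.0], [0.002, 0.0, -1.0]]
contact_force: [-0.4, -0.0, -3.9]
finger_gap: 0.0105
```

Request:
jog_arm(plan=[[0,0,-4,0,0,0,1],[0,0,-3,0,0,0,1],[0,0,-1.5,0,0,0,1],[0,0,0,0,0,0,1]])

```text
t: 22.85
ee_pos: [0.5757, -0.0396, 0.1262]
orientation: [[-0.99, -0.143, -0.0], [-0.143, 0.99, -0.0], [0.0, -0.0, -1.0]]
contact_force: [0.3, 0.4, -4.5]
finger_gap: 0.0102
```

Request:
jog_arm(plan=[[0,0,-1.5,0,0,0,1],[0,0,-1,0,0,0,1],[0,0,0,0,0,0,1],[0,0,0,0,0,0,1]])

```text
t: 23.25
ee_pos: [0.5758, -0.0397, 0.124]
orientation: [[-0.99, -0.143, 0.0], [-0.143, 0.99, -0.0], [-0.0, -0.0, -1.0]]
contact_force: [-2.0, -1.8, 2.0]
finger_gap: 0.0103
```

Request:
jog_arm(plan=[[0,0,-1,0,0,0,1],[0,0,0,0,0,0,1]])

```text
t: 23.45
ee_pos: [0.5758, -0.0396, 0.1239]
orientation: [[-0.99, -0.143, 0.0], [-0.143, 0.99, -0.001], [-0.0, -0.001, -1.0]]
contact_force: [-10.4, -2.6, 21.2]
finger_gap: 0.0106
```

Home: the force rises at TCP z 0.124 (expected 0.124). Releasing with a partial opening.

Request:
jog_arm(plan=[[0,0,1,0,0,0,1],[0,0,0,0,0,0,0.1],[0,0,0,0,0,0,0.1],[0,0,0,0,0,0,0.1],[0,0,0,0,0,0,0.1],[0,0,30,0,0,0,0.1],[0,0,40,0,0,0,0.1],[0,0,40,0,0,0,-1]])

```text
t: 24.25
ee_pos: [0.5754, -0.0394, 0.2349]
orientation: [[-0.99, -0.144, -0.001], [-0.144, 0.99, 0.0], [0.001, 0.001, -1.0]]
contact_force: [0.9, -0.1, 0.4]
finger_gap: 0.0518
```

```bash
python3 st.py; python3 look.py m2; python3 - <<'E'
from screw import *
ims={c:np.load(f'{c}_m2.npy') for c in('top','scene')}
for n,E,p in(('mB',MC,[.4045,.266,.2267]),('cradA',CRA,[.5985,.2788,.004])):
    for c in ims:
        print(n,c,[np.round(v,4) for v in fit(E,p,ims,cams=(c,))])
print(np.round(fit(MOD(.012),[.5768,-.0373,.1434],ims,cams=('scene',),rng=3)[0],4),'bay3 .5768 -.0373')
for b in(1,3): print(b,np.round(screw('scene',ims['scene'],b),2))
crop('scene',180,100,320,240,5,'g_m2',ims['scene'])
E
```

```text
t 24.25 p [ 0.5754 -0.0394  0.2349] xyaw -171.74 z [-7.e-04  5.e-04 -1.e+00] F [ 0.9 -0.1  0.4] M [-0.05 -0.01  0.04] gap 0.0518 q [ 44.7  31.5 -59.5  99.   29.4  66.7  75.1]
mB top [array([0.4034, 0.2645, 0.2238]), np.float64(0.1987), array([200])]
mB scene [array([0.4064, 0.2673, 0.2262]), np.float64(0.1993), array([167])]
cradA top [array([0.5968, 0.2772, 0.0017]), np.float64(0.0997), array([100])]
cradA scene [array([ 5.996e-01,  2.800e-01, -1.000e-04]), np.float64(0.1024), array([100])]
[ 0.5768 -0.0363  0.1368] bay3 .5768 -.0373
1 [9.0000e-02 1.6175e+02 1.9370e+02 9.0000e-02 2.2630e+02 1.1799e+02]
3 [1.9000e-01 1.3640e+02 1.6688e+02 7.0000e-02 2.2322e+02 1.5417e+02]
```

View pics/g_m2.png

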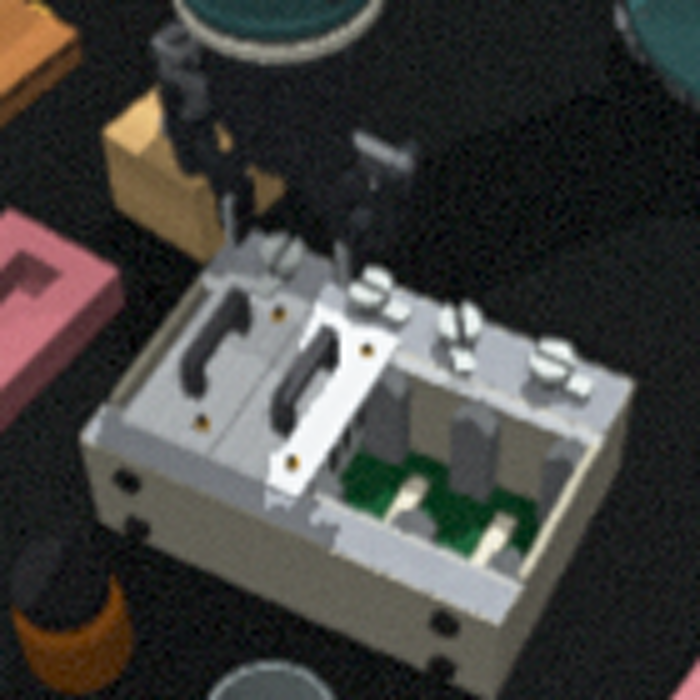

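View pics/scene_m2.png

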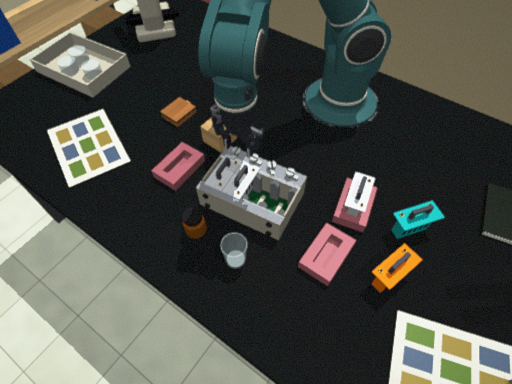

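Module A sits flush beside the fitted one (panel centre fits bay 3 within 1 mm), and module B hasn't moved. Going for module B.

Request:
jog_arm(plan=[[-17,30.5,0,0,0,0.0081,-1],[-17,30.5,0,0,0,0.0081,-1],[-17,30.5,0,0,0,0.0081,-1],[-17,30.5,0,0,0,0.0081,-1],[-17,30.5,0,0,0,0.0081,-1],[-17,30.5,0,0,0,0.0081,-1],[-17,30.5,0,0,0,0.0081,-1],[-17,30.5,0,0,0,0.0081,-1]])

```text
t: 25.15
ee_pos: [0.4388, 0.2055, 0.2337]
orientation: [[-0.978, -0.207, 0.0], [-0.207, 0.978, -0.0], [-0.0, -0.0, -1.0]]
contact_force: [0.0, 1.4, 0.5]
finger_gap: 0.0856
```

Request:
jog_arm(plan=[[-17,30.5,0,0,0,0.0081,-1],[-17,30.5,0,0,0,0.0081,-1],[0,0,-30,0,0,0,-1],[0,0,-30,0,0,0,-1],[0,0,-20,0,0,0,-1],[0,0,0,0,0,0,-1],[0,0,0,0,0,0,-1]])

```text
t: 25.85
ee_pos: [0.4056, 0.2658, 0.1543]
orientation: [[-0.975, -0.223, -0.0], [-0.223, 0.975, 0.0], [0.0, 0.0, -1.0]]
contact_force: [0.2, 0.3, 0.9]
finger_gap: 0.0853
```

```bash
python3 st.py; python3 look.py m3; python3 - <<'E'
from screw import *
ims={c:np.load(f'{c}_m3.npy') for c in('top','scene')}
print([np.round(v,4) for v in fit(MC,[.4064,.2673,.2267],ims,cams=('scene',))])
crop('scene',300,130,420,250,5,'g_m3',ims['scene'])
E
```

```text
t 25.85 p [0.4056 0.2658 0.1543] xyaw -167.1 z [-2.e-04  2.e-04 -1.e+00] F [0.2 0.3 0.9] M [ 0.07 -0.02  0.03] gap 0.0853 q [ 12.3  28.9 -60.5 115.6  31.4  53.6  38.2]
[array([0.406 , 0.2673, 0.2266]), np.float64(0.1011), array([156])]
```

View pics/g_m3.png

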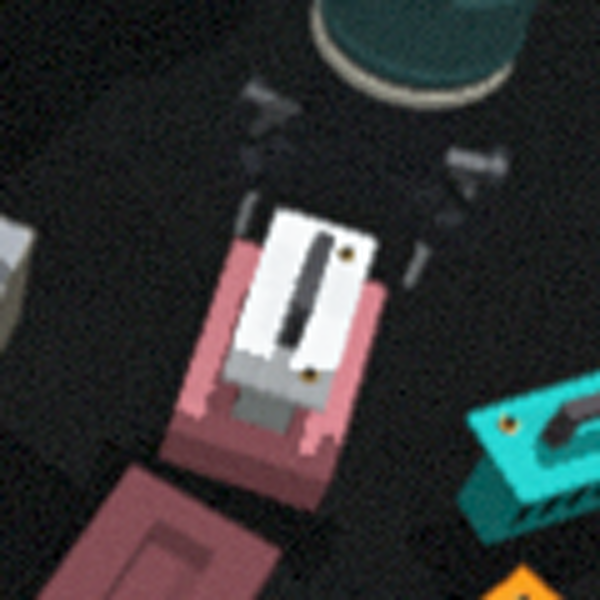

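Fingers straddle module B's handle (bar at (305,290)). Descending and gripping.

Request:
jog_arm(plan=[[-0.6,0,-20,0,0,0,-1],[0,0,-16.5,0,0,0,-1],[0,0,0,0,0,0,-1],[0,0,0,0,0,0,1],[0,0,0,0,0,0,1],[0,0,0,0,0,0,1],[0,0,0,0,0,0,1],[0,0,0,0,0,0,1]])

```text
t: 26.75
ee_pos: [0.4052, 0.2654, 0.1175]
orientation: [[-0.975, -0.223, 0.0], [-0.223, 0.975, 0.0], [-0.0, -0.0, -1.0]]
contact_force: [-0.1, 0.6, 0.3]
finger_gap: 0.0127
```

Request:
jog_arm(plan=[[0,0,0,0,0,0,1],[0,0,0,0,0,0,1],[0,0,0,0,0,0,1],[0,0,0,0,0,0,1]])

```text
t: 27.15
ee_pos: [0.4052, 0.2656, 0.1177]
orientation: [[-0.975, -0.223, 0.001], [-0.223, 0.975, -0.0], [-0.001, -0.0, -1.0]]
contact_force: [-2.2, -1.9, 9.3]
finger_gap: 0.0108
```

Request:
jog_arm(plan=[[0,0,8,0,0,0,1],[0,0,15,0,0,0,1],[0,0,25,0,0,0,1],[0,0,35,0,0,0,1],[0,0,35,0,0,0,1],[0,0,25,0,0,0,1],[0,0,0,0,0,0,1]])

```text
t: 27.85
ee_pos: [0.4058, 0.2663, 0.2637]
orientation: [[-0.975, -0.223, 0.004], [-0.223, 0.975, 0.001], [-0.005, 0.0, -1.0]]
contact_force: [0.3, -1.2, -4.3]
finger_gap: 0.0105
```

Request:
jog_arm(plan=[[20,-24,0,0,0,-0.0117,1],[24,-29,0,0,0,-0.0117,1],[24,-29,0,0,0,-0.0117,1],[24,-29,0,0,0,-0.0117,1],[24,-29,0,0,0,-0.0117,1],[22,-26,0,0,0,-0.0117,1],[15,-18,0,0,0,-0.0117,1],[0,0,0,0,0,0,1]])

```text
t: 28.65
ee_pos: [0.5594, 0.0787, 0.2594]
orientation: [[-0.99, -0.138, -0.001], [-0.138, 0.99, 0.0], [0.001, 0.0, -1.0]]
contact_force: [0.9, 0.2, -4.1]
finger_gap: 0.0103
```

Request:
jog_arm(plan=[[0,0,0,0,0,0,1]])

```text
t: 28.75
ee_pos: [0.5576, 0.0819, 0.2599]
orientation: [[-0.99, -0.143, -0.001], [-0.143, 0.99, 0.001], [0.001, 0.001, -1.0]]
contact_force: [-0.9, 0.9, -4.3]
finger_gap: 0.0109
```

```bash
python3 st.py; python3 - <<'E'
from fit import *
im=crop('scene',200,60,340,240,4,'g_m4')
s=ctrl.state(); z0=s['ee_pos'][2]-.1117
p=[s['ee_pos'][0]+.0012,s['ee_pos'][1]+.0015,np.radians(8.2)]
print([np.round(v,4) for v in fit(MOD(z0),p,{'scene':im},cams=('scene',),rng=3)])
c=np.array([.5724,-.0071]); y=.1434
print('bay1 scene', c+np.array([-np.sin(y),np.cos(y)])*.0915)
E
```

```text
t 28.75 p [0.5576 0.0819 0.2599] xyaw -171.8 z [-9.e-04  6.e-04 -1.e+00] F [-0.9  0.9 -4.3] M [0.07 0.06 0.01] gap 0.0109 q [ 34.3  28.5 -60.7  99.3  26.6  68.2  64.5]
[array([0.5596, 0.085 , 0.1269]), np.float64(0.1041), array([71])]
bay1 scene [0.55932382 0.08346083]
```

View pics/g_m4.png

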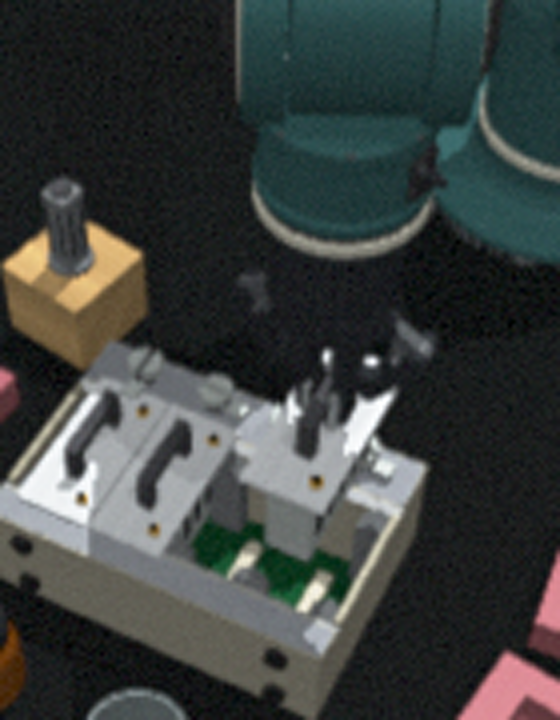

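Module B is over bay 1 (panel at (300,450)), with the same fit pattern as bay 3 had. Lowering.

Request:
jog_arm(plan=[[0.5,-0.6,-20,0,0,0,1],[0,0,-20,0,0,0,1],[0,0,-14,0,0,0,1],[0,0,0,0,0,0,1]])

```text
t: 29.2
ee_pos: [0.5575, 0.0814, 0.2049]
orientation: [[-0.99, -0.144, -0.002], [-0.144, 0.99, -0.0], [0.002, 0.0, -1.0]]
contact_force: [-1.1, -1.0, -3.7]
finger_gap: 0.0105
```

Request:
jog_arm(plan=[[0,0,-5,0,0,0,1],[0,0,-5,0,0,0,1],[0,0,-6,0,0,0,1],[0,0,0,0,0,0,1]])

```text
t: 29.6
ee_pos: [0.5584, 0.0807, 0.1897]
orientation: [[-0.99, -0.142, -0.001], [-0.142, 0.99, -0.0], [0.001, -0.0, -1.0]]
contact_force: [-0.4, 0.3, -4.8]
finger_gap: 0.0107
```

Request:
jog_arm(plan=[[0,0.5,-8,0,0,0,1],[0,0,-10,0,0,0,1],[0,0,-10,0,0,0,1],[0,0,0,0,0,0,1]])

```text
t: 30.0
ee_pos: [0.5579, 0.0811, 0.1606]
orientation: [[-0.99, -0.142, -0.002], [-0.142, 0.99, -0.0], [0.002, 0.0, -1.0]]
contact_force: [-0.4, 0.2, -3.6]
finger_gap: 0.0109
```

Request:
jog_arm(plan=[[0,0,-10,0,0,0,1],[0,0,-10,0,0,0,1],[0,0,-9,0,0,0,1],[0,0,0,0,0,0,1]])

```text
t: 30.4
ee_pos: [0.558, 0.0812, 0.1318]
orientation: [[-0.99, -0.142, -0.002], [-0.142, 0.99, -0.0], [0.002, 0.0, -1.0]]
contact_force: [-0.4, 0.3, -3.8]
finger_gap: 0.0107
```

Request:
jog_arm(plan=[[0,0,-4,0,0,0,1],[0,0,-2,0,0,0,1],[0,0,0,0,0,0,1]])

```text
t: 30.7
ee_pos: [0.5586, 0.0813, 0.1272]
orientation: [[-0.99, -0.142, 0.0], [-0.142, 0.99, -0.0], [0.0, -0.0, -1.0]]
contact_force: [0.2, -0.2, -4.5]
finger_gap: 0.0105
```

Request:
jog_arm(plan=[[0,0,-2,0,0,0,1],[0,0,-1.5,0,0,0,1],[0,0,-1,0,0,0,1],[0,0,0,0,0,0,1]])

```text
t: 31.1
ee_pos: [0.5587, 0.0813, 0.1237]
orientation: [[-0.99, -0.142, 0.001], [-0.142, 0.99, -0.001], [-0.0, -0.001, -1.0]]
contact_force: [-8.3, -3.8, 15.7]
finger_gap: 0.0105
```

Home at 0.1237 as predicted. Releasing and rising.

Request:
jog_arm(plan=[[0,0,1,0,0,0,1],[0,0,0,0,0,0,0.1],[0,0,0,0,0,0,0.1],[0,0,0,0,0,0,0.1],[0,0,0,0,0,0,0.1],[0,0,30,0,0,0,0.1],[0,0,40,0,0,0,0.1],[0,0,35,0,0,0,-1]])

```text
t: 31.9
ee_pos: [0.5585, 0.0816, 0.2303]
orientation: [[-0.99, -0.143, -0.0], [-0.143, 0.99, 0.0], [-0.0, 0.0, -1.0]]
contact_force: [1.3, -0.9, 0.1]
finger_gap: 0.0516
```

```bash
python3 st.py; python3 look.py m5; python3 - <<'E'
from fit import *
ims={c:np.load(f'{c}_m5.npy') for c in('top','scene')}
y=.1434;c=np.array([.5724,-.0071])
for b,yy in((1,.0915),(3,-.0305)):
    q=c+np.array([-np.sin(y),np.cos(y)])*yy
    print(b,q.round(4),[np.round(v,4) for v in fit(MOD(.012),[q[0],q[1],y],ims,cams=('scene',),rng=3)])
for cc in ims: print(cc,[np.round(v,4) for v in fit(STAND,[.427,-.2523,-.045],ims,cams=(cc,))][0])
crop('scene',180,80,320,240,5,'g_m5',ims['scene'])
E
```

```text
t 31.9 p [0.5585 0.0816 0.2303] xyaw -171.79 z [-0.e+00  3.e-04 -1.e+00] F [ 1.3 -0.9  0.1] M [-0.03 -0.05 -0.  ] gap 0.0516 q [ 33.2  30.3 -59.4 101.1  28.5  65.3  63.1]
1 [0.5593 0.0835] [array([0.5596, 0.0835, 0.1458]), np.float64(0.1029), array([100])]
3 [ 0.5768 -0.0373] [array([ 0.5768, -0.0369,  0.1361]), np.float64(0.0883), array([74])]
top [ 0.4253 -0.2539 -0.0483]
scene [ 0.4283 -0.25   -0.0633]
```

View pics/g_m5.png

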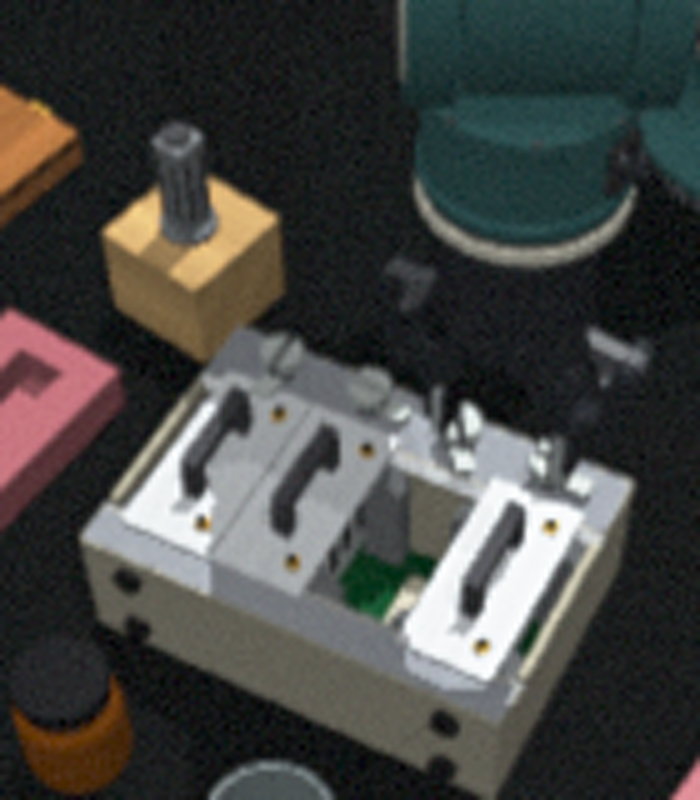

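Both modules are flush in bays 1 and 3. Fetching the driver again.

Request:
jog_arm(plan=[[-10.1,-25.7,10,0,0,-0.1356,-1],[-10.1,-25.7,10,0,0,-0.1356,-1],[-10.1,-25.7,0,0,0,-0.1356,-1],[-10.1,-25.7,0,0,0,-0.1356,-1],[-10.1,-25.7,0,0,0,-0.1356,-1],[-10.1,-25.7,0,0,0,-0.1356,-1],[-10.1,-25.7,0,0,0,-0.1356,-1],[-10.1,-25.7,0,0,0,-0.1356,-1]])

```text
t: 32.8
ee_pos: [0.4771, -0.1253, 0.2485]
orientation: [[-0.584, 0.812, -0.0], [0.812, 0.584, -0.0], [-0.0, -0.0, -1.0]]
contact_force: [-0.3, 0.2, -0.4]
finger_gap: 0.0851
```

Request:
jog_arm(plan=[[-10.1,-25.7,0,0,0,-0.1356,-1],[-10.1,-25.7,0,0,0,-0.1356,-1],[-10,-25.7,0,0,0,-0.1356,-1],[-10,-25.7,0,0,0,-0.1356,-1],[-10,-25.6,0,0,0,-0.1356,-1],[0,0,0,0,0,0,-1],[0,0,-20,0,0,0,-1],[0,0,0,0,0,0,-1]])

```text
t: 33.6
ee_pos: [0.4268, -0.2519, 0.227]
orientation: [[0.048, 0.999, -0.002], [0.999, -0.048, 0.002], [0.002, -0.003, -1.0]]
contact_force: [-0.9, -0.1, 0.2]
finger_gap: 0.0854
```

```bash
python3 st.py; python3 - <<'E'
from h import *
crop('scene',190,40,270,150,6,'g_m6')
E
```

```text
t 33.6 p [ 0.4268 -0.2519  0.227 ] xyaw 87.26 z [-0.0025  0.0018 -1.    ] F [-0.9 -0.1  0.2] M [-0.05 -0.02 -0.06] gap 0.0854 q [ 59.4  15.5 -37.4 110.9  11.1  57.4  14.2]
```

View pics/g_m6.png

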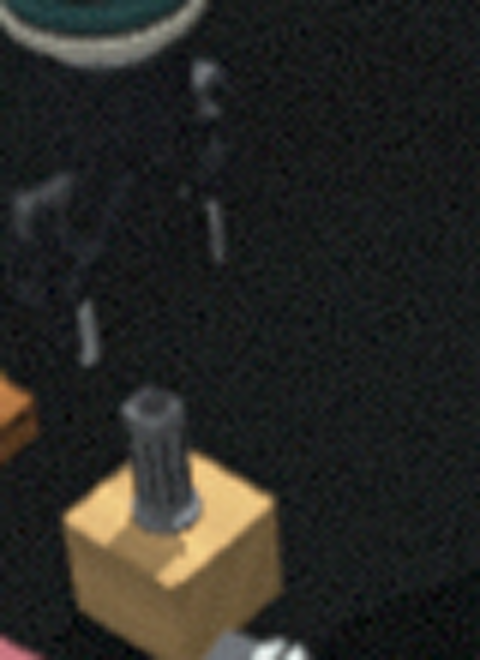

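Fingers are centred over the upright driver. Descending and gripping.

Request:
jog_arm(plan=[[0.5,-0.5,-35,0,0,0,-1],[0,0,-35,0,0,0,-1],[0,0,-30,0,0,0,-1],[0,0,-13.5,0,0,0,-1],[0,0,0,0,0,0,-1],[0,0,0,0,0,0,1],[0,0,0,0,0,0,1],[0,0,0,0,0,0,1]], squeeze=90)

```text
t: 34.45
ee_pos: [0.4286, -0.2535, 0.1164]
orientation: [[0.049, 0.999, 0.001], [0.999, -0.049, -0.001], [-0.001, 0.001, -1.0]]
contact_force: [-1.0, 0.5, -0.9]
finger_gap: 0.0436
```

Request:
jog_arm(plan=[[0,0,0,0,0,0,1],[0,0,0,0,0,0,1],[0,0,0,0,0,0,1],[0,0,0,0,0,0,1],[0,0,0,0,0,0,1]])

```text
t: 34.95
ee_pos: [0.4284, -0.2535, 0.1161]
orientation: [[0.049, 0.999, 0.0], [0.999, -0.049, -0.001], [-0.001, 0.001, -1.0]]
contact_force: [-2.8, 1.6, 12.4]
finger_gap: 0.0256
```

```bash
python3 st.py
```

```text
t 34.95 p [ 0.4284 -0.2535  0.1161] xyaw 87.17 z [ 5.e-04 -9.e-04 -1.e+00] F [-2.8  1.6 12.4] M [0.25 0.61 0.01] gap 0.0256 q [ 55.   25.1 -33.5 115.9  19.6  44.5   7. ]
```

Request:
jog_arm(plan=[[0,0,20,0,0,0,1],[0,0,40,0,0,0,1],[0,0,40,0,0,0,1],[0,0,40,0,0,0,1],[0,0,20,0,0,0,1],[5.7,16.9,0,0,0,0.1393,1],[5.7,16.9,0,0,0,0.1393,1],[5.7,16.9,0,0,0,0.1393,1]])

```text
t: 35.75
ee_pos: [0.4452, -0.2018, 0.2756]
orientation: [[-0.365, 0.931, 0.0], [0.931, 0.365, -0.001], [-0.001, -0.0, -1.0]]
contact_force: [0.6, 0.1, -1.2]
finger_gap: 0.0251
```

Request:
jog_arm(plan=[[5.7,16.9,0,0,0,0.1393,1],[5.7,16.9,0,0,0,0.1393,1],[5.7,16.9,0,0,0,0.1393,1],[5.7,16.9,0,0,0,0.1393,1],[5.7,16.9,0,0,0,0.1393,1],[5.7,16.9,0,0,0,0.1393,1],[5.7,16.9,0,0,0,0.1393,1],[5.6,16.9,0,0,0,0.1393,1]])

```text
t: 36.55
ee_pos: [0.4907, -0.0666, 0.2754]
orientation: [[-0.997, 0.082, 0.0], [0.082, 0.997, -0.001], [-0.0, -0.001, -1.0]]
contact_force: [-0.2, 0.1, -2.3]
finger_gap: 0.0253
```

Request:
jog_arm(plan=[[5.5,16.9,0,0,0,0.1393,1],[0,0,-15,0,0,0,1],[0,0,-15,0,0,0,1],[0,0,-12,0,0,0,1],[0,0,0,0,0,0,1],[0,0,0,0,0,0,1]])

```text
t: 37.15
ee_pos: [0.4961, -0.0506, 0.2331]
orientation: [[-0.999, -0.051, -0.0], [-0.051, 0.999, 0.0], [0.0, 0.0, -1.0]]
contact_force: [-0.0, 0.0, -1.0]
finger_gap: 0.0247
```

```bash
python3 st.py; sed -i 's/off=.1114/off=.1141/' servo.py; python3 servo.py 3 b3
```

```text
t 37.15 p [ 0.4961 -0.0506  0.2331] xyaw -177.1 z [-5.e-04  1.e-04 -1.e+00] F [-0.  0. -1.] M [0.04 0.02 0.03] gap 0.0247 q [ 50.8  20.8 -58.2 109.8  20.3  60.5  77. ]
(0, 1, 2) 41.4 move by mm [-1.2 -0.3] drv-tcp [2.5 2. ]
(1, 2) 41.0 move by mm [-1. -0.] drv-tcp [2.2 1.8]
(0, 1) 35.8 move by mm [-6.  -3.5] drv-tcp [7.2 5.3]
```

View pics/ov_b3.png

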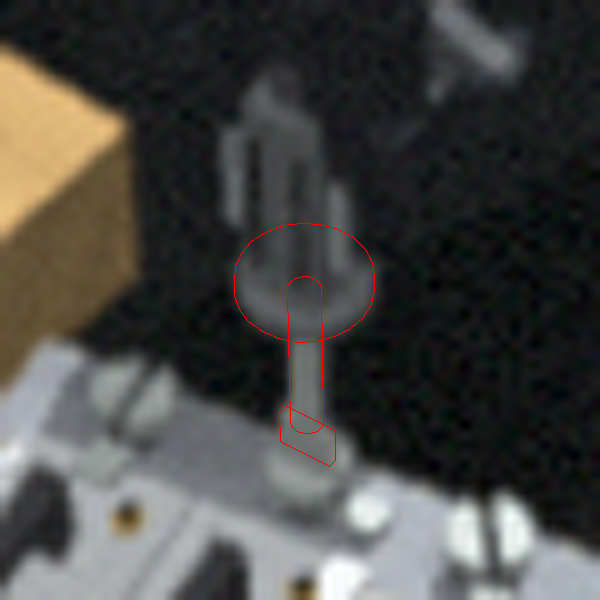

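Request:
jog_arm(plan=[[-0.3,0,-3,0,0,0,1],[0,0,-3,0,0,0,1],[0,0,-3,0,0,0,1],[0,0,0,0,0,0,1]])

```text
t: 37.6
ee_pos: [0.4957, -0.0504, 0.2239]
orientation: [[-0.999, -0.051, -0.0], [-0.051, 0.999, -0.0], [0.0, 0.0, -1.0]]
contact_force: [0.1, -0.4, -1.5]
finger_gap: 0.0252
```

Request:
jog_arm(plan=[[0,0,-2,0,0,0,1],[0,0,-2,0,0,-0.1,1],[0,0,0,0,0,-0.1,1],[0,0,0,0,0,-0.1,1],[0,0,0,0,0,-0.1,1]])

```text
t: 38.1
ee_pos: [0.4961, -0.0504, 0.2201]
orientation: [[-0.939, 0.345, 0.001], [0.345, 0.939, 0.0], [-0.001, 0.0, -1.0]]
contact_force: [3.1, 1.1, -8.0]
finger_gap: 0.0246
```

```bash
python3 st.py
```

```text
t 38.1 p [ 0.4961 -0.0504  0.2201] xyaw 159.81 z [ 6.e-04  0.e+00 -1.e+00] F [ 3.1  1.1 -8. ] M [ 0.   -0.89  0.13] gap 0.0246 q [ 46.4  20.  -52.5 110.7  18.6  58.2  55.4]
```

Request:
jog_arm(plan=[[0,0,0,0,0,-0.1,1],[0,0,0,0,0,-0.1,1],[0,0,0,0,0,-0.1,1],[0,0,0,0,0,-0.1,1],[0,0,0,0,0,-0.1,1]])

```text
t: 38.6
ee_pos: [0.4962, -0.0504, 0.2201]
orientation: [[-0.658, 0.753, 0.001], [0.753, 0.658, 0.0], [-0.0, 0.001, -1.0]]
contact_force: [3.6, -0.7, -7.8]
finger_gap: 0.0253
```

Request:
jog_arm(plan=[[0,0,0,0,0,-0.1,1],[0,0,0,0,0,-0.1,1],[0,0,0,0,0,-0.1,1],[0,0,0,0,0,-0.1,1],[0,0,0,0,0,0,1]])

```text
t: 39.1
ee_pos: [0.4962, -0.0504, 0.2202]
orientation: [[-0.315, 0.949, 0.001], [0.949, 0.315, -0.0], [-0.0, 0.001, -1.0]]
contact_force: [4.7, -1.3, -6.8]
finger_gap: 0.025
```

```bash
python3 st.py
```

```text
t 39.1 p [ 0.4962 -0.0504  0.2202] xyaw 108.37 z [ 8.e-04 -2.e-04 -1.e+00] F [ 4.7 -1.3 -6.8] M [-0.38 -1.36  0.06] gap 0.025 q [ 38.3  17.2 -42.1 110.9  13.7  56.9   8.3]
```

Request:
jog_arm(plan=[[0,0,0,0,0,-0.1,1],[0,0,0,0,0,-0.1,1],[0,0,0,0,0,-0.08,1],[0,0,0,0,0,0,1]])

```text
t: 39.5
ee_pos: [0.4963, -0.0505, 0.2202]
orientation: [[-0.043, 0.999, 0.001], [0.999, 0.043, -0.0], [-0.0, 0.001, -1.0]]
contact_force: [5.1, -0.8, -8.6]
finger_gap: 0.0249
```

```bash
python3 st.py
```

```text
t 39.5 p [ 0.4963 -0.0505  0.2202] xyaw 92.45 z [ 8.e-04 -2.e-04 -1.e+00] F [ 5.1 -0.8 -8.6] M [-0.46 -1.6   0.08] gap 0.0249 q [ 35.9  16.6 -39.2 110.9  12.5  56.6  -6.6]
```

Request:
jog_arm(plan=[[0,0,0,0,0,-0.06,1],[0,0,0,0,0,-0.03,1],[0,0,0,0,0,0,1]])

```text
t: 39.8
ee_pos: [0.4963, -0.0505, 0.2202]
orientation: [[0.045, 0.999, 0.001], [0.999, -0.045, -0.0], [-0.0, 0.001, -1.0]]
contact_force: [4.3, -1.7, -8.8]
finger_gap: 0.0249
```

```bash
python3 st.py
```

```text
t 39.8 p [ 0.4963 -0.0505  0.2202] xyaw 87.41 z [ 8.e-04 -2.e-04 -1.e+00] F [ 4.3 -1.7 -8.8] M [-0.5  -1.62  0.11] gap 0.0249 q [ 35.2  16.4 -38.3 110.9  12.2  56.6 -11.3]
```

Request:
jog_arm(plan=[[0,0,0,0,0,-0.05,1],[0,0,0,0,0,0,1]])

```text
t: 40.0
ee_pos: [0.4963, -0.0506, 0.2202]
orientation: [[0.096, 0.995, 0.001], [0.995, -0.096, -0.0], [-0.0, 0.001, -1.0]]
contact_force: [4.9, -1.5, -7.8]
finger_gap: 0.025
```

```bash
python3 st.py
```

```text
t 40.0 p [ 0.4963 -0.0506  0.2202] xyaw 84.5 z [ 9.e-04 -2.e-04 -1.e+00] F [ 4.9 -1.5 -7.8] M [-0.48 -1.58  0.13] gap 0.025 q [ 34.8  16.3 -37.8 111.   12.   56.5 -14. ]
```

Request:
jog_arm(plan=[[0,0,0,0,0,0.1,1],[0,0,3,0,0,0,1],[0,0,15,0,0,0,1],[0,0,20,0,0,0,1],[0,0,18,0,0,0,1],[0,0,0,0,0,0,1]])

```text
t: 40.6
ee_pos: [0.4967, -0.0503, 0.2783]
orientation: [[-0.002, 1.0, 0.003], [1.0, 0.002, -0.001], [-0.001, 0.003, -1.0]]
contact_force: [0.0, 0.7, -1.6]
finger_gap: 0.0253
```

```bash
python3 st.py; python3 - <<'E'
from screw import *
im=optics.get_image('scene'); np.save('scene_l3.npy',im)
for b in(1,2,3): print(b,np.round(screw('scene',im,b),2))
crop('scene',190,60,310,200,5,'g_l3',im)
E
```

```text
t 40.6 p [ 0.4967 -0.0503  0.2783] xyaw 90.09 z [ 2.9e-03 -8.0e-04 -1.0e+00] F [ 0.   0.7 -1.6] M [ 0.05 -0.02 -0.09] gap 0.0253 q [ 37.3  12.4 -39.8 107.2   8.9  63.3  -5.8]
1 [9.0000e-02 1.6185e+02 1.9305e+02 9.0000e-02 2.2631e+02 1.5226e+02]
2 [  0.96 104.29 138.21   1.01 222.22 178.99]
3 [  1.55  93.94 121.84   1.59 149.43 122.53]
```

View pics/g_l3.png

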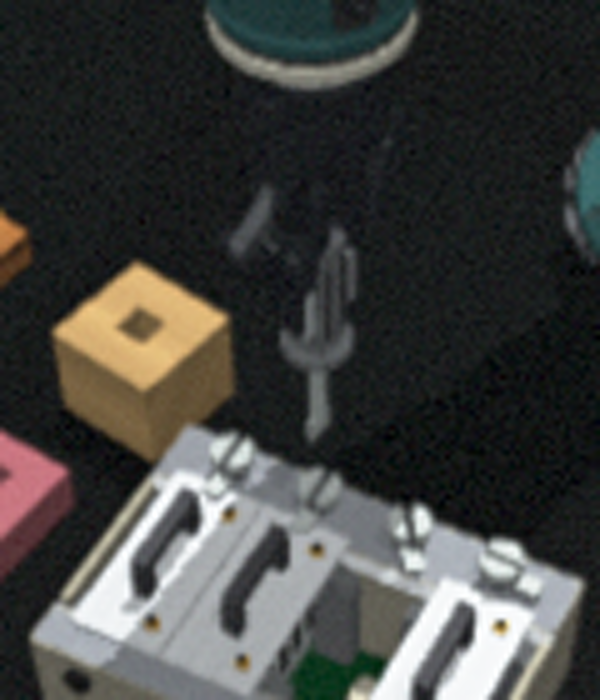

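Screw 3 reads 1.55 and its slot is parallel to the fitted module's, so it's locked. Now screw 1.

Request:
jog_arm(plan=[[-1.5,10,0,0,0,0.1351,1],[-1.5,10,0,0,0,0.1351,1],[-1.5,10,0,0,0,0.1351,1],[-1.5,10,0,0,0,0.1351,1],[-1.5,10,0,0,0,0.1351,1],[-1.5,10,0,0,0,0.1351,1],[-1.5,10,0,0,0,0.1351,1],[-1.5,10,0,0,0,0.1351,1]])

```text
t: 41.45
ee_pos: [0.4834, 0.03, 0.2753]
orientation: [[-0.886, 0.464, -0.001], [0.464, 0.886, 0.0], [0.001, -0.001, -1.0]]
contact_force: [-0.6, -0.4, -1.8]
finger_gap: 0.0251
```

Request:
jog_arm(plan=[[-1.6,10,0,0,0,0.1351,1],[-1.6,10,0,0,0,0.1351,1],[-1.6,10,0,0,0,0.1351,1],[-1.6,10,0,0,0,0.1351,1],[0,0,-20,0,0,0,1],[0,0,-22,0,0,0,1],[0,0,0,0,0,0,1],[0,0,0,0,0,0,1]])

```text
t: 42.25
ee_pos: [0.4772, 0.0699, 0.2342]
orientation: [[-0.999, -0.053, -0.001], [-0.053, 0.999, 0.001], [0.001, 0.001, -1.0]]
contact_force: [0.0, -0.2, -1.6]
finger_gap: 0.0251
```

```bash
python3 st.py; python3 servo.py 1 b1
```

```text
t 42.25 p [0.4772 0.0699 0.2342] xyaw -176.97 z [-1.1e-03  5.0e-04 -1.0e+00] F [ 0.  -0.2 -1.6] M [ 0.01 -0.05  0.01] gap 0.0251 q [ 36.9  18.  -57.  111.8  17.4  59.4  65.2]
(0, 1, 2) 44.0 move by mm [2.3 1.1] drv-tcp [0.2 1. ]
(1, 2) 41.0 move by mm [1.3 0.8] drv-tcp [1.2 1.3]
(0, 1) 33.9 move by mm [2.5 0.6] drv-tcp [0.  1.5]
```

View pics/ov_b1.png

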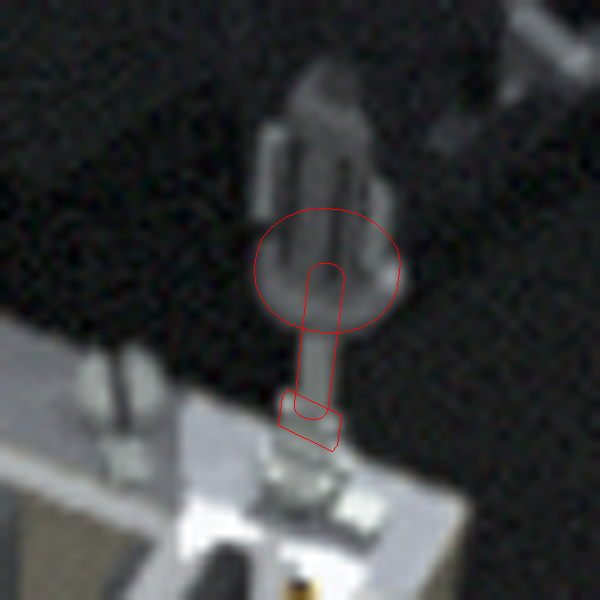

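Request:
jog_arm(plan=[[1.0,0,-3,0,0,0,1],[0,0,-3,0,0,0,1],[0,0,-3,0,0,0,1],[0,0,-1,0,0,0,1],[0,0,0,0,0,0,1]])

```text
t: 42.8
ee_pos: [0.4784, 0.0696, 0.2241]
orientation: [[-0.999, -0.053, -0.0], [-0.053, 0.999, -0.0], [0.0, -0.0, -1.0]]
contact_force: [0.2, 1.0, -1.7]
finger_gap: 0.0253
```

Tip at about 0.110 with no force, so it's in the slot. Seating it and turning clockwise.

Request:
jog_arm(plan=[[0,0,-2,0,0,0,1],[0,0,-2,0,0,-0.1,1],[0,0,0,0,0,-0.1,1],[0,0,0,0,0,-0.1,1],[0,0,0,0,0,-0.1,1]])

```text
t: 43.3
ee_pos: [0.4786, 0.0695, 0.2201]
orientation: [[-0.939, 0.344, 0.0], [0.344, 0.939, -0.0], [-0.0, 0.0, -1.0]]
contact_force: [2.3, -0.4, -7.0]
finger_gap: 0.025
```

```bash
python3 st.py
```

```text
t 43.3 p [0.4786 0.0695 0.2201] xyaw 159.87 z [ 2.e-04 -0.e+00 -1.e+00] F [ 2.3 -0.4 -7. ] M [ 0.02 -0.62  0.17] gap 0.025 q [ 32.2  17.7 -51.3 112.6  16.4  57.2  43.1]
```

Request:
jog_arm(plan=[[0,0,0,0,0,-0.1,1],[0,0,0,0,0,-0.1,1],[0,0,0,0,0,-0.1,1],[0,0,0,0,0,-0.1,1],[0,0,0,0,0,-0.1,1]])

```text
t: 43.8
ee_pos: [0.4785, 0.0696, 0.2201]
orientation: [[-0.659, 0.752, 0.0], [0.752, 0.659, -0.0], [-0.0, 0.0, -1.0]]
contact_force: [2.0, -0.0, -6.9]
finger_gap: 0.0251
```

Request:
jog_arm(plan=[[0,0,0,0,0,-0.1,1],[0,0,0,0,0,-0.1,1],[0,0,0,0,0,-0.1,1],[0,0,0,0,0,-0.1,1],[0,0,0,0,0,0,1]])

```text
t: 44.3
ee_pos: [0.4785, 0.0697, 0.2201]
orientation: [[-0.316, 0.949, -0.0], [0.949, 0.316, -0.0], [-0.0, -0.0, -1.0]]
contact_force: [2.1, -0.0, -6.8]
finger_gap: 0.0251
```

Request:
jog_arm(plan=[[0,0,0,0,0,-0.1,1],[0,0,0,0,0,-0.1,1],[0,0,0,0,0,-0.1,1],[0,0,0,0,0,-0.06,1],[0,0,0,0,0,0,1]])

```text
t: 44.8
ee_pos: [0.4785, 0.0697, 0.2201]
orientation: [[0.034, 0.999, -0.0], [0.999, -0.034, -0.0], [-0.0, -0.0, -1.0]]
contact_force: [1.1, 1.0, -7.6]
finger_gap: 0.0249
```

```bash
python3 st.py
```

```text
t 44.8 p [0.4785 0.0697 0.2201] xyaw 88.03 z [-1.e-04 -0.e+00 -1.e+00] F [ 1.1  1.  -7.6] M [ 0.21 -0.54  0.1 ] gap 0.0249 q [ 21.5  14.7 -38.1 112.9  10.9  55.9 -23.9]
```

Request:
jog_arm(plan=[[0,0,0,0,0,-0.06,1],[0,0,0,0,0,0,1],[0,0,0,0,0,0.1,1],[0,0,3,0,0,0,1],[0,0,15,0,0,0,1],[0,0,20,0,0,0,1],[0,0,18,0,0,0,1],[0,0,0,0,0,0,1]])

```text
t: 45.6
ee_pos: [0.4794, 0.0698, 0.2785]
orientation: [[-0.003, 1.0, 0.003], [1.0, 0.003, -0.0], [-0.0, 0.003, -1.0]]
contact_force: [-0.6, -0.4, -1.7]
finger_gap: 0.0253
```

```bash
python3 st.py; python3 - <<'E'
from screw import *
im=optics.get_image('scene'); np.save('scene_l1.npy',im)
for b in(1,2,3): print(b,np.round(screw('scene',im,b),2))
crop('scene',190,60,310,200,5,'g_l1',im)
E
```

```text
t 45.6 p [0.4794 0.0698 0.2785] xyaw 90.19 z [ 3.4e-03 -2.0e-04 -1.0e+00] F [-0.6 -0.4 -1.7] M [ 0.02 -0.02 -0.03] gap 0.0253 q [ 23.5  10.5 -39.4 109.1   7.5  62.8 -18.7]
1 [ 1.5500e+00  1.1013e+02  1.5560e+02 -3.0000e-02  1.8149e+02  1.5868e+02]
2 [  0.99  79.3  100.73   0.99 147.95 117.47]
3 [  1.55 123.85 172.08   1.57 210.07 125.7 ]
```

View pics/g_l1.png

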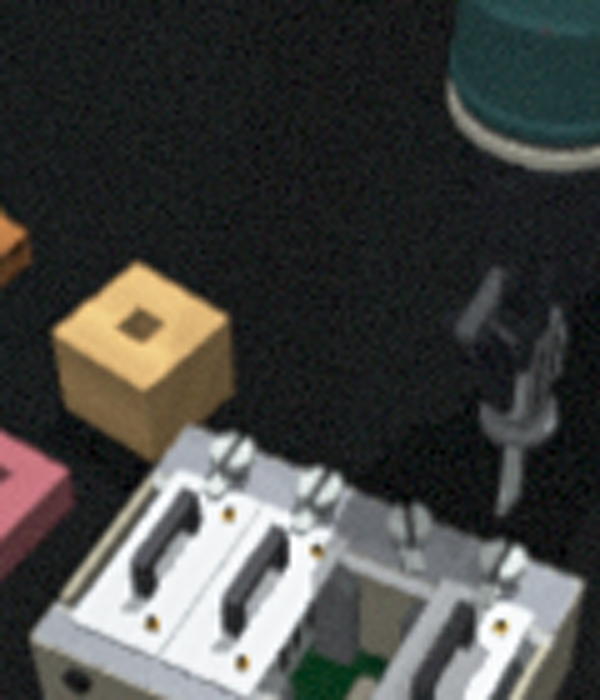

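Screws 1 and 3 both read 1.55, and their slots are parallel to the fitted one's. Returning the driver.

Request:
jog_arm(plan=[[-5.1,-28,0,0,0,-0.0052,1],[-5.1,-35,0,0,0,-0.0052,1],[-5.1,-35,0,0,0,-0.0052,1],[-5.1,-35,0,0,0,-0.0052,1],[-5.1,-35,0,0,0,-0.0052,1],[-5.1,-35,0,0,0,-0.0052,1],[-5.1,-35,0,0,0,-0.0052,1],[-5.1,-35,0,0,0,-0.0052,1]])

```text
t: 46.45
ee_pos: [0.4369, -0.2047, 0.2754]
orientation: [[0.038, 0.999, -0.001], [0.999, -0.038, 0.0], [0.0, -0.001, -1.0]]
contact_force: [0.3, -0.0, -1.6]
finger_gap: 0.0254
```

Request:
jog_arm(plan=[[-5.1,-30,0,0,0,-0.0052,1],[-5.1,-20.5,0,0,0,-0.0052,1],[0,0,0,0,0,0,1],[0,0,-40,0,0,0,1],[0,0,0,0,0,0,1],[0,0,0,0,0,0,1]])

```text
t: 47.05
ee_pos: [0.4274, -0.2532, 0.2362]
orientation: [[0.048, 0.999, -0.002], [0.999, -0.048, 0.001], [0.001, -0.002, -1.0]]
contact_force: [1.1, 0.7, -1.3]
finger_gap: 0.0251
```

```bash
python3 st.py; python3 - <<'E'
from h import *
crop('scene',190,60,270,150,7,'g_m8')
E
```

```text
t 47.05 p [ 0.4274 -0.2532  0.2362] xyaw 87.27 z [-0.0016  0.0013 -1.    ] F [ 1.1  0.7 -1.3] M [ 0.05 -0.13  0.03] gap 0.0251 q [ 48.3  13.1 -24.2 110.5   6.3  57.8  18.6]
```

View pics/g_m8.png

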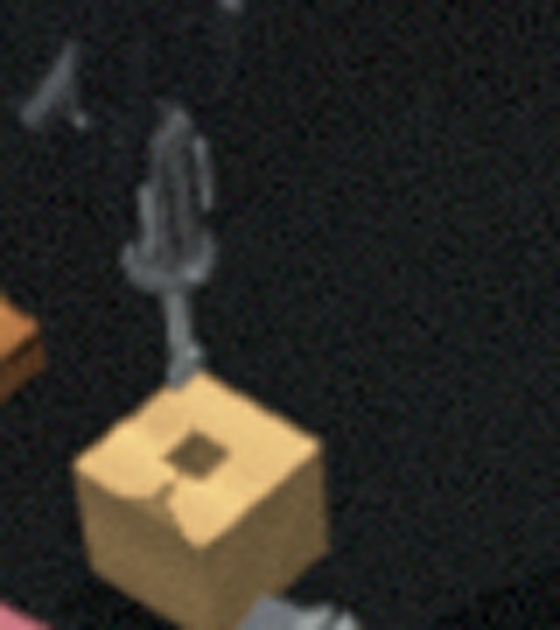

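Same picture as last time, with the blade above the hole. Lowering from 0.236 to about 0.117.

Request:
jog_arm(plan=[[0,-0.5,-30,0,0,0,1],[0,0,-30,0,0,0,1],[0,0,-30,0,0,0,1],[0,0,-20,0,0,0,1],[0,0,-6,0,0,0,1],[0,0,0,0,0,0,1]])

```text
t: 47.7
ee_pos: [0.4279, -0.2544, 0.1209]
orientation: [[0.048, 0.999, 0.0], [0.999, -0.048, -0.0], [-0.0, 0.0, -1.0]]
contact_force: [-0.3, 0.7, -1.3]
finger_gap: 0.0249
```

Request:
jog_arm(plan=[[0,0.5,-3.5,0,0,0,1],[0,0,0,0,0,0,1],[0,0,0,0,0,0,-1],[0,0,0,0,0,0,-1],[0,0,0,0,0,0,-1],[0,0,0,0,0,0,-1],[0,0,0,0,0,0,-1]])

```text
t: 48.4
ee_pos: [0.4275, -0.2539, 0.1168]
orientation: [[0.049, 0.999, -0.0], [0.999, -0.049, -0.0], [-0.0, -0.0, -1.0]]
contact_force: [0.0, 0.4, 0.2]
finger_gap: 0.0854
```

Request:
jog_arm(plan=[[0,0,25,0,0,0,-1],[0,0,40,0,0,0,-1],[0,0,40,0,0,0,-1],[-10,-30,20,0,0,0,-1],[-10,-40,0,0,0,0,-1],[-10,-40,0,0,0,0,-1],[-10,-40,0,0,0,0,-1],[-10,-40,0,0,0,0,-1]])

```text
t: 49.2
ee_pos: [0.3768, -0.4454, 0.2419]
orientation: [[0.048, 0.999, -0.0], [0.999, -0.048, -0.0], [-0.0, -0.0, -1.0]]
contact_force: [0.0, 0.4, 0.3]
finger_gap: 0.0853
```

Request:
jog_arm(plan=[[-10,-40,0,0,0,0,-1],[-10,-40,0,0,0,0,-1],[0,0,0,0,0,0,-1],[0,0,0,0,0,0,-1]])

```text
t: 49.6
ee_pos: [0.3571, -0.5242, 0.2412]
orientation: [[0.05, 0.999, -0.0], [0.999, -0.05, 0.001], [0.001, -0.0, -1.0]]
contact_force: [0.8, 0.2, -0.7]
finger_gap: 0.0852
```

```bash
python3 st.py; python3 look.py fin; python3 - <<'E'
from screw import *
ims={c:np.load(f'{c}_fin.npy') for c in('top','scene')}
y=.1434
for c in ims:
    for b,yy in((1,.0915),(3,-.0305)):
        q=np.array(CP[c][:2])+np.array([-np.sin(y),np.cos(y)])*yy
        print(c,b,'bay',q.round(4),'mod',fit(MOD(.012),[q[0],q[1],y],ims,cams=(c,),rng=3)[0].round(4),'screw',np.round(screw(c,ims[c],b),2)[[0,3]])
    print(c,'stand',fit(STAND,[.427,-.2523,-.045],ims,cams=(c,))[0].round(4),'drv',fit(DRV(.002),[.427,-.252,-.05],ims,cams=(c,),rng=3)[0].round(4))
crop('scene',180,80,320,240,5,'g_fin',ims['scene'])
crop('top',200,120,360,240,5,'t_fin',ims['top'])
E
```

```text
t 49.6 p [ 0.3571 -0.5242  0.2412] xyaw 87.15 z [-4.e-04  8.e-04 -1.e+00] F [ 0.8  0.2 -0.7] M [ 0.06 -0.03  0.01] gap 0.0852 q [ 64.9  26.2 -16.2  91.1   7.9  63.9  43.9]
top 1 bay [0.5568 0.0805] mod [0.5579 0.0793 0.1431] screw [1.57 1.4 ]
top 3 bay [ 0.5743 -0.0403] mod [ 0.5743 -0.0398  0.138 ] screw [1.59 1.12]
top stand [ 0.4253 -0.2539 -0.0503] drv [ 0.4221 -0.2558  0.2854]
scene 1 bay [0.5593 0.0834] mod [0.5602 0.082  0.1487] screw [1.57 1.57]
scene 3 bay [ 0.5768 -0.0374] mod [ 0.5763 -0.0367  0.146 ] screw [1.55 1.55]
scene stand [ 0.4284 -0.2499 -0.0736] drv [ 0.4334 -0.2504  0.1033]
```

View pics/g_fin.png

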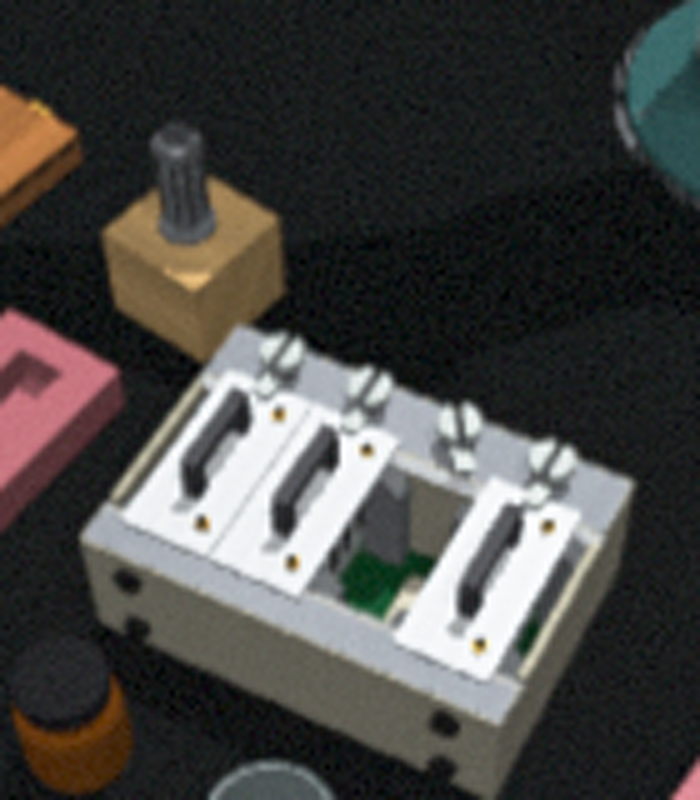

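View pics/t_fin.png

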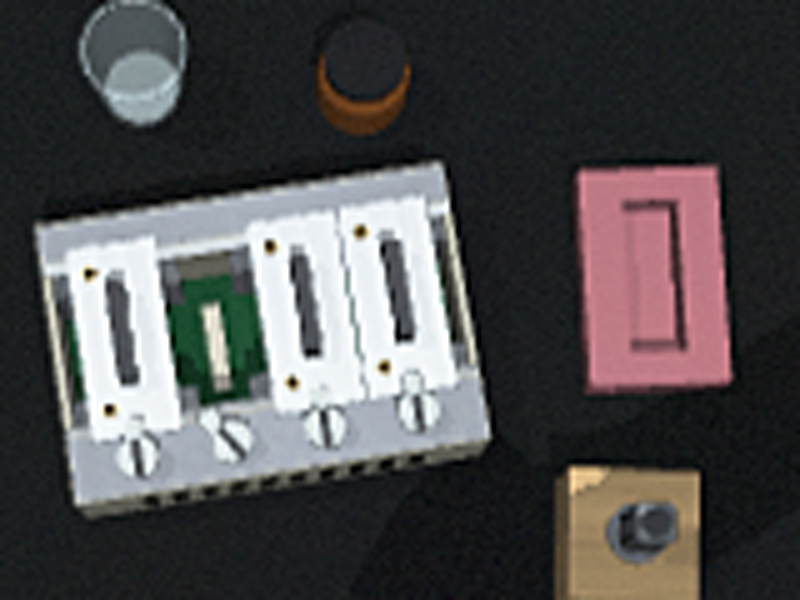

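View pics/top_fin.png

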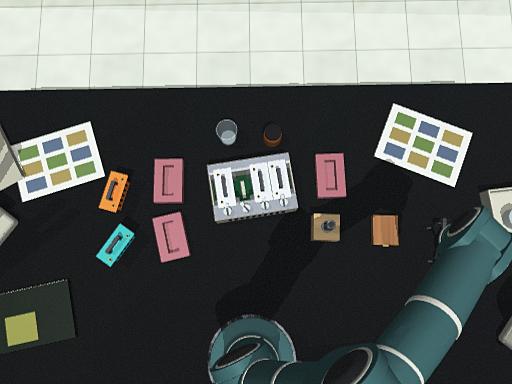

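The pictures show both modules flush with their lugs over the panels, and the driver upright in its stand. The beaker, jar and slide box are where they started, and the arm is clear. Handing in.

```bash
python3 - <<'E'
from plant import order
print(order.close_job())
E
```

```text
the job is handed in; nothing more can be done
None
```

I seated both loose modules fully home in bays 3 and 1 and locked each with its screw. I then put the screwdriver back in its stand and handed the job in at about 50 s of the 210 s allowed. Only two loose modules were present; the third cradle was empty from the start.

I opened screws 3 and 1 with the driver before inserting the modules. Screw 2 and its bay were not used.

| Last check | Result |
|---|---|
| Screws | Both read about 1.55–1.57 rad from the driver slots in both cameras; the limit is 1.25. |
| Module positions | Panels fitted within about 2 mm of the bay centres and within 0.01 rad of square. Both met the rails at the predicted height. |
| Driver | Stands upright in its block by eye. |
| Beaker, jar, slide box | Look unmoved by eye in both views; I did not measure them. |
| Arm | Clear of everything, with the gripper open. |

**Checks that disagreed:**
- **Cameras:** the two differ by a constant of about 3 mm, so I used their mean and relative offsets.
- **Lug readings:** from the top camera the lugs read lower, at 1.40 and 1.12 rad. I took that to be glare against the white panels, because the slots and the other camera agree on locked.
- **Driver-top fit:** the last automatic fit of the driver's handle top was off by several mm, so the driver check rests on the pictures and the pose where I released it.
- **Screw stops:** I felt no clear rise in torque at the end stops, so the locked positions are judged from the images.

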